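Load the dispatch board and stamp its docket

TASK

Lift every pill bottle out of the partitioned carton and stand them all upright on the lipped part of the plywood dispatch board; then push the loaded board along the table, never lifting or tipping it, into the outline in front of the docket stamp, square and up against the stop bar. With the board there, pull the stamp's sprung lever all the way down and ease it slowly back up to rest - don't let it fly - leaving the board in the outline with the bottles standing on it, and the mug, cardboard box and amber jar where they were.

Things in the scene. Friction and masses are not known exactly. Their poses are not given: they have to be found in the camera images.
- bottle1_mid (a point): Centre (half-way up, on the axis) of pill bottle 1: upright white plastic bottle 95 mm tall, 0.09 kg; body 62 mm diameter up to 66 mm, then shoulder, then a cap 42 mm diameter over the top 22 mm; z up. Starts in a pocket of the carton, only shoulder and cap above the rim. Three or four bottles are present (all alike); absent ones read None.
- bottle2_mid (a point): Centre (half-way up, on the axis) of pill bottle 2: upright white plastic bottle 95 mm tall, 0.09 kg; body 62 mm diameter up to 66 mm, then shoulder, then a cap 42 mm diameter over the top 22 mm; z up. Starts in a pocket of the carton, only shoulder and cap above the rim. Three or four bottles are present (all alike); absent ones read None.
- bottle3_mid (a point): Centre (half-way up, on the axis) of pill bottle 3: upright white plastic bottle 95 mm tall, 0.09 kg; body 62 mm diameter up to 66 mm, then shoulder, then a cap 42 mm diameter over the top 22 mm; z up. Starts in a pocket of the carton, only shoulder and cap above the rim. Three or four bottles are present (all alike); absent ones read None.
- bottle4_mid (a point): Centre (half-way up, on the axis) of pill bottle 4: upright white plastic bottle 95 mm tall, 0.09 kg; body 62 mm diameter up to 66 mm, then shoulder, then a cap 42 mm diameter over the top 22 mm; z up. Starts in a pocket of the carton, only shoulder and cap above the rim. Three or four bottles are present (all alike); absent ones read None.
- carton: Open cardboard carton, 144 x 144 mm, 66 mm high, fixed to the table; origin under its centre. One wall each way divides it into 2 x 2 pockets, 66 mm square, pocket centres at (+-35, +-35) mm in its frame, floor 4 mm, walls 4 mm.
- board_mid (a point): Centre of the loose plywood board, 13 mm above the table: slab 250 (its x) x 180 (y) x 26 mm, about 0.5 kg, too wide to grip. Bottles stand on its top (26 mm above the table) inside a lip 4 mm high, 6 mm wide: load area x -119 to +59, y -84 to +84 mm. The bare +x end with an aluminium docket plate goes foremost, under the stamp.
- bay (a point): Where the board's centre must end: centre of the board-sized dark outline on the table before the fixed docket stamp, 13 mm above the table. Its x axis points into the stamp; the board's x must point the same way. At the stamp end is a stop bar 30 mm high, its face at x = +125 mm, y -60 to +60 mm.
- press: The fixed docket stamp; origin on the table under the bay's centre, same axes. Head 60 mm wide (y), underside 135 mm up, and ram, foot 60 mm wide, underside 62 mm up when the lever is up, overhang from x = +70 mm. Column 80 mm wide at x = +180 to +250 mm, 220 mm high. Lever at its +y side.
- handle (a point): Middle of the lever's black handle bar: 20 mm diameter, 90 mm long, lying along the bay's y axis on the bay's +y side (bay y +95 to +185 mm), 255 mm above the table when the lever is up. The point's axes turn with the lever (y along the bar).
- stamp_lever (a joint): Lever angle, rad: 0 up at rest, 0.9 fully down. Axis level, along bay y, at bay x = +220 mm, 190 mm above the table; handle 150 mm from it towards bay -x, 0.45 rad above level at 0, 0.45 below at 0.9. A spring drives it up: about 3 N at the handle when up, 10 N when down. Let go when down it flies back at over 2 rad/s; bring it back slower than 1.3 rad/s.
- mug: Bystander: pale yellow mug, 76 mm diameter, 90 mm tall; origin under its centre. Leave alone.
- box: Bystander: closed cardboard box 70 x 100 x 60 mm; origin under its centre. Leave alone.
- jar: Bystander: amber glass jar with white lid, 72 mm diameter, 130 mm tall; origin under its centre. Leave alone.
Not all that is in view belongs to the job. Leave any blue or purple look-alike of the part that bears bottle1_mid alone. Leave any blue look-alike of the part that bears bottle2_mid alone.

How it is judged:
By the outcome, as a careful person would: the job done as asked, in the order asked, and still so for the second after the job is handed in, with the robot touching nothing.
Of bottle1, bottle2, bottle3, bottle4 only 3 to 4 are there at a start; the rules pass over those that are not, and their reading is None.
At some moment in a run one of board may be knocked a few centimetres aside while the robot is not near it.
It also fails if it takes over 210 s, if anything falls off the work surface, if the arm or the gripper's body presses on something with over 40 N, if the wrist force passes 120 N, or if a joint passes its speed limit or range.

ROBOT

A 6-joint arm with a two-finger parallel gripper is mounted at the origin on the work surface. World frame = base frame: x ahead of the robot, y to its left, z up, the work surface at z = 0. Lengths are in m, angles in rad, forces in N, time in s.
With the tool pointing down it reaches from about 0.325 to 0.925 m from the base axis. Payload 3.1 kg.
Tool frame: the origin (TCP) lies at the very end of the fingers, on their centre line; the grasp point (between the pads) lies r.tcp_to_grasp behind it (r.tcp_to_grasp is the distance from the TCP to the grasp point, in m); z points along the fingers, x is the direction in which the jaws open and shut, and the axes are right-handed (so a half turn about z gives the same grasp; the last joint's range is limited). The gripper opens to 85 mm and grips with 20 to 120 N. Pads are 22 mm wide; open, the fingers measure 114 mm over their backs; the gripper's body (76 mm by 85 mm) begins 54 mm behind the grasp point. The pads swing forward as they close: fully open they stand 13 mm farther back than shut.
Start: joints at [-1.373, 0.217, 1.613, -0, 1.311, -0.112], TCP at [0.191, -0.595, 0.231] pointing down, gripper open.
Joint ranges: [-2.75, 2.75], [-0.78, 2.1], [0.31, 2.55], [-1.13, 4.27], [0.13, 2.63], [-2.58, 2.58]. Speed limits (rad/s): [2.79, 2.79, 3.14, 3.14, 3.14, 3.14].

INTERFACE

Orientations are given as a rotation vector (axis times angle).
In Python, from station import r gives the robot as it stands.
- The arm moves only by the tool play_rows, never from a script. Its argument "targets" is text: rows parted by semicolons, each of 7 numbers parted by spaces: the shift along the tool's x, y, z in m, then the turn, a rotation vector about the tool's x, y, z in degrees, then the finger opening in m, from 0 to 0.0854. In form: x y z wx wy wz grip; .... A call has exactly 5 rows; each row is the pose to reach, as a shift and turn from the pose measured when the call began, along the tool's axes at that moment; what a row does not reach only later rows make up. A row lasts 1/10 s, in which the tool goes at most 50 mm and 8.59 degrees, less where a joint would pass 70% of its speed; a pose out of reach is approached as far as the arm can. A call with a gripper value outside its range is refused whole. The fingers move at their own pace and stop on an object; "force" is the grip in N (left out, the last holds). Time passes only in rows, so rows that repeat a pose let the fingers close, or fill a call up. It gives the time, the measured TCP pose, the force and the opening at its end, in the units of the state.
- r.observe(): the state, without advancing time (a new reading comes with each control period).
- r.grab_frame(name): name is "side" or "top" or "wrist"; returns the picture (400x640x3 uint8, red, green, blue); there is no depth.
- r.calibration(name): a dict with "fx", "fy", "cx", "cy" (pixels), "origin" and "attitude" of the camera in the world. Camera axes: x right, y down, z forward; pixel columns grow to the right and rows downward; lengths in m; the calibration is good to about 2 mm. A picture is of the moment at which its call begins: read the wrist's pose just before it. calibration takes no time and is no camera call; for the wrist camera it gives the pose at the moment of the call.
- r.finish_job(): hands the job in, once; it reports no verdict.
The state is a dict: "time_s": time; "qpos": joint angles; "joint_velocities": joint speeds; "effort": joint torques, N m; "eef_pos": TCP position; "ee_rot": TCP orientation; "force": force on the tool from outside, world axes, zero at the start; "ft_torque": the same for the moment, N m; "width": opening from 0.0 (shut) to 1.0 (fully open).
Only numpy, scipy, OpenCV 4.12 (cv2) and the standard library are available. Lean on these libraries where they do the work, as an engineer would, in place of code of your own. Each camera call takes 0.05 s, during which the arm holds its last target.

## Working session

There is one attempt and no reset: what is moved stays moved. The work goes in short steps, Python scripts to look and compute and a tool call to move; the robot and the scene stay as the last step left them, time stands still between calls to the robot, and variables do not carry over. Pictures are saved under pics/ and viewed, and the job is handed in when it is done.

Besides the shell and the picture viewer there is one more tool, called by a JSON object that holds its "op" and its "data", one argument or row to a line. play_rows: Moves the arm, as the interface text tells. Its arguments: {"type":"object","properties":{"targets":{"type":"string"},"force":{"type":"number"}},"required":["targets"]}

```bash
ls -la; mkdir -p pics; python3 - <<'E'
from station import r
import cv2
print(r.observe()); print(r.tcp_to_grasp)
for n in ("side","top","wrist"):
    c=r.calibration(n); print(n,c)
    im=r.grab_frame(n); cv2.imwrite(f"pics/{n}0.png",im[:,:,::-1])
E
```

```text
total 12
drwxr-xr-x  3 agent agent 4096 Dec  6 23:47 .
drwxr-xr-x 23 root  root  4096 Dec  6 23:47 ..
drwxr-xr-x  2 agent agent 4096 Dec  6 23:47 pics
{'time_s': 0.0, 'qpos': array([-1.37319720e+00,  2.17797152e-01,  1.61496017e+00, -1.34939280e-05,
        1.31126735e+00, -1.12195240e-01]), 'joint_velocities': array([-4.59568608e-06,  4.71812330e-04,  4.32345217e-05,  1.39144885e-03,
       -1.37680961e-03,  2.04752425e-04]), 'effort': array([ 3.67338987e-05, -3.96845090e+01, -3.03851044e+01, -2.05928736e-04,
        9.66201973e-03, -8.70512537e-06]), 'eef_pos': array([ 0.19039682, -0.5944292 ,  0.22992799]), 'ee_rot': array([-2.53624718,  1.8511552 ,  0.00282653]), 'force': array([-0.50744254, -1.16173645,  0.3344918 ]), 'ft_torque': array([ 0.01363304,  0.00749101, -0.03015755]), 'width': 0.996428925722088}
0.0187
side {'fx': 424.55488586490225, 'fy': 424.55488586490225, 'cx': 314.8504895113686, 'cy': 202.11550264079116, 'origin': array([0.1914416 , 0.77857859, 1.02060701]), 'attitude': array([-0.56505855,  2.69524152, -1.12455466])}
top {'fx': 464.12953933585203, 'fy': 464.12953933585203, 'cx': 316.88040716794154, 'cy': 197.7505207567627, 'origin': array([ 0.3999065 , -0.02051429,  1.68405655]), 'attitude': array([-2.191101  ,  2.14767791, -0.11523267])}
wrist {'fx': 332.50411802081345, 'fy': 332.50411802081345, 'cx': 322.9444230248911, 'cy': 201.05946495944085, 'origin': array([ 0.26060829, -0.5724309 ,  0.37323385]), 'attitude': array([ 2.33913039, -1.70580218, -0.25440562])}
```

View pics/side0.png

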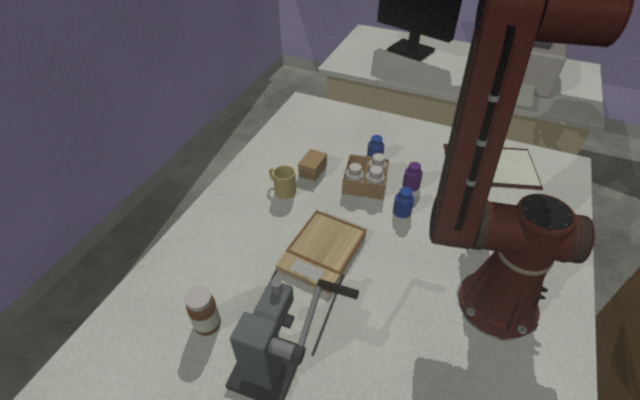

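View pics/top0.png

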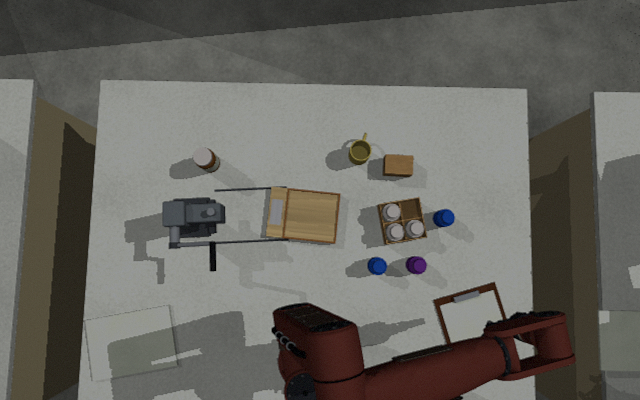

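View pics/wrist0.png

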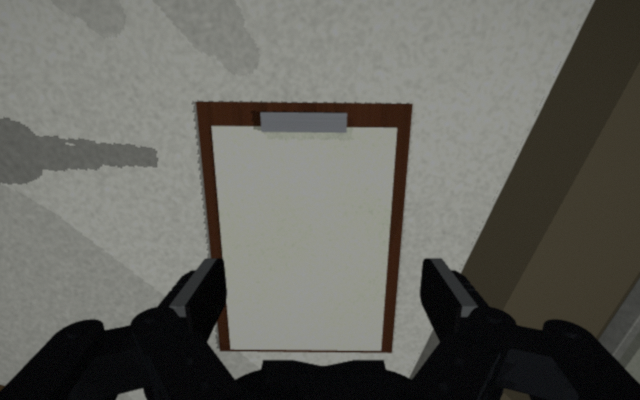

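```bash
cat > h.py <<'E'
import numpy as np, cv2
from scipy.spatial.transform import Rotation as R
from station import r
def cal(n): 
    c=r.calibration(n); return c
def ray(c,u,v,z):
    d=R.from_rotvec(c["attitude"]).apply([(u-c["cx"])/c["fx"],(v-c["cy"])/c["fy"],1.])
    o=np.array(c["origin"]); return o+d*(z-o[2])/d[2]
def proj(c,p):
    q=R.from_rotvec(c["attitude"]).inv().apply(np.array(p)-c["origin"])
    return q[...,0]/q[...,2]*c["fx"]+c["cx"], q[...,1]/q[...,2]*c["fy"]+c["cy"]
def crop(im,x0,y0,x1,y1,s,name):
    cv2.imwrite("pics/"+name,cv2.resize(im[y0:y1,x0:x1,::-1],None,fx=s,fy=s,interpolation=cv2.INTER_CUBIC))
E
python3 - <<'E'
from h import *
im=cv2.imread("pics/top0.png")[:,:,::-1]
crop(im,150,120,350,270,4,"t1.png"); crop(im,340,120,470,290,4.5*0.78,"t2.png")
im=cv2.imread("pics/side0.png")[:,:,::-1]
crop(im,180,120,430,300,3.2,"s1.png")
E
```

```text
(no output)
```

View pics/t1.png

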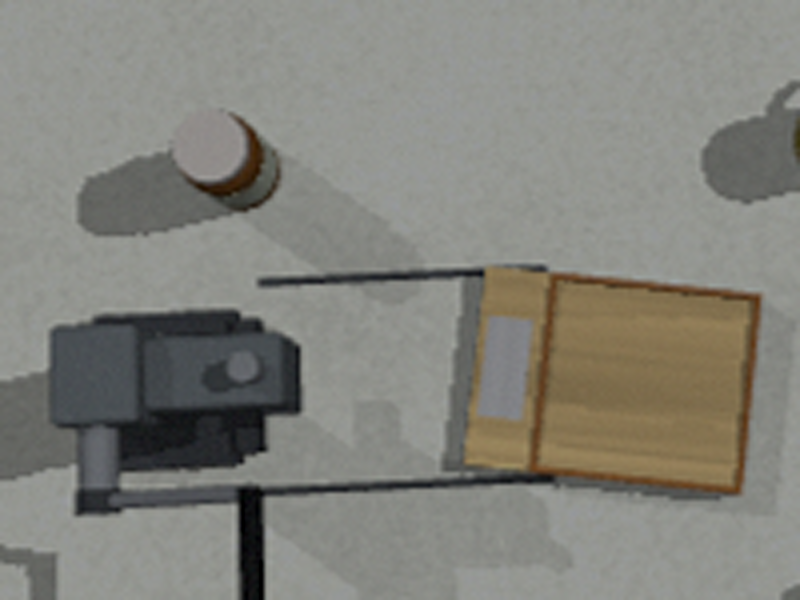

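View pics/t2.png

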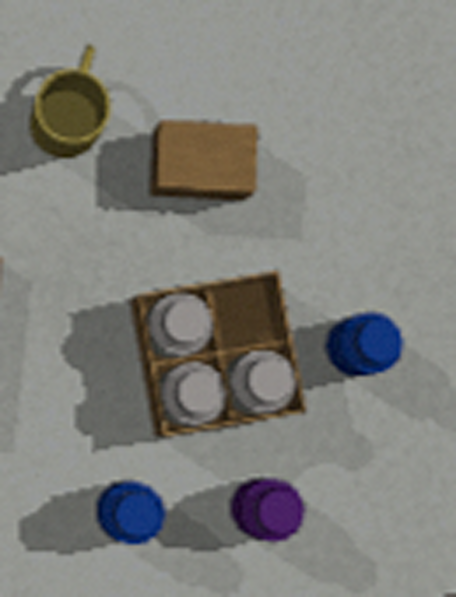

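View pics/s1.png

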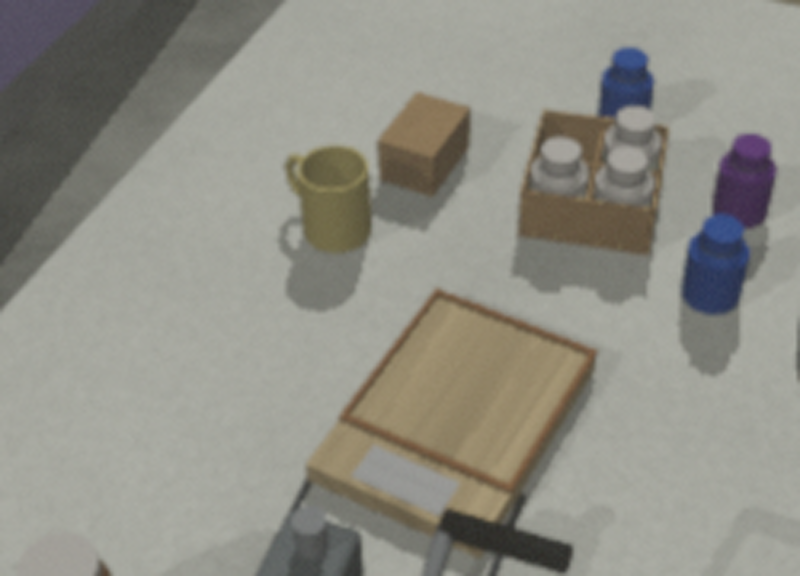

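```bash
python3 - <<'E'
from h import *
c=cal("top")
T1=lambda x,y:((x+.5)/4-.5+150,(y+.5)/4-.5+120)
T2=lambda x,y:((x+.5)/3.51-.5+340,(y+.5)/3.51-.5+120)
for n,p,z in [("bTL",(486,266),.026),("bBL",(465,466),.026),("bTR",(761,294),.03),("bBR",(742,494),.03),
 ("upL",(258,283),0),("upR",(547,268),0),("loL",(264,492),0),("loR",(553,480),0),("hand",(250,488),.255),("headR_T",(290,345),.16)]:
    print(n,ray(c,*T1(*p),z).round(4))
for n,p,z in [("capA",(185,323),.099),("capB",(195,391),.099),("capC",(267,380),.099),("cTL",(136,299),.066),("cTR",(279,273),.066),("cBR",(303,410),.066),("cBL",(160,436),.066),("blue1",(372,340),.095),("blue2",(133,514),.095),("purp",(273,509),.095),("box",(207,155),.06),("mug",(73,105),.09)]:
    print(n,ray(c,*T2(*p),z).round(4))
s=cal("side")
S=lambda x,y:((x+.5)/3.2-.5+180,(y+.5)/3.2-.5+120)
for n,p,z in [("capA",(561,150),.099),("capB",(628,160),.099),("capC",(636,117),.099),("bNear",(513,488),.03),("bNR",(437,291),.03),("bfar",(595,352),.03),("hand",(508,540),.255)]:
    print("s",n,ray(s,*S(*p),z).round(4))
E
```

```text
bTL [0.6109 0.1423 0.026 ]
bBL [0.4312 0.1556 0.026 ]
bTR [ 0.5901 -0.1053  0.03  ]
bBR [ 0.4112 -0.0911  0.03  ]
upL [0.5943 0.3524 0.    ]
upR [0.6135 0.0891 0.    ]
loL [0.4047 0.3389 0.    ]
loR [0.4207 0.0785 0.    ]
hand [0.4068 0.2953 0.255 ]
headR_T [0.525  0.2885 0.16  ]
capA [ 0.5219 -0.2824  0.099 ]
capB [ 0.4559 -0.2924  0.099 ]
capC [ 0.4679 -0.3624  0.099 ]
cTL [ 0.5474 -0.2389  0.066 ]
cTR [ 0.5764 -0.3817  0.066 ]
cBR [ 0.4404 -0.4051  0.066 ]
cBL [ 0.4119 -0.2635  0.066 ]
blue1 [ 0.5092 -0.466   0.095 ]
blue2 [ 0.3362 -0.2334  0.095 ]
purp [ 0.3436 -0.3688  0.095 ]
box [ 0.6955 -0.3106  0.06  ]
mug [ 0.7377 -0.1718  0.09  ]
s capA [ 0.5212 -0.283   0.099 ]
s capB [ 0.4514 -0.2954  0.099 ]
s capC [ 0.4658 -0.3674  0.099 ]
s bNear [0.4247 0.0945 0.03  ]
s bNR [ 0.5851 -0.1024  0.03  ]
s bfar [ 0.4107 -0.0877  0.03  ]
s hand [0.3593 0.2905 0.255 ]
```

```bash
cat >> h.py <<'E'
def plan(p,yaw,note=""):
    """shift/turn in current tool frame to reach TCP p with tool down, tool x at yaw deg (mod 180)"""
    o=r.observe(); Rc=R.from_rotvec(o["ee_rot"]); best=None
    for y in (yaw,yaw+180):
        a=np.radians(y); x=np.array([np.cos(a),np.sin(a),0]); z=np.array([0,0,-1.])
        Rt=R.from_matrix(np.c_[x,np.cross(z,x),z]); w=(Rc.inv()*Rt).as_rotvec(degrees=True)
        if best is None or np.linalg.norm(w)<np.linalg.norm(best): best=w
    s=Rc.inv().apply(np.array(p)-o["eef_pos"])
    print(note,"shift mm",(s*1000).round(1),"turn",best.round(2),"|s|",round(np.linalg.norm(s)*1000))
def st():
    o=r.observe(); m=R.from_rotvec(o["ee_rot"]).as_matrix()
    print("t",round(o["time_s"],2),"p",o["eef_pos"].round(4),"xaxis yaw",np.degrees(np.arctan2(m[1,0],m[0,0])).round(2),"zax",m[:,2].round(3),"F",o["force"].round(1),"w",round(o["width"]*.0854,4),"q",o["qpos"].round(2))
E
python3 - <<'E'
from h import *
st()
plan((.494,-.322,.28),-34.7)
plan((.522,-.2816,.13),-34.7)
E
```

```text
t 0.15 p [ 0.1904 -0.5946  0.2302] xaxis yaw -72.25 zax [-0.     0.002 -1.   ] F [-0.5 -0.3 -0.2] w 0.0854 q [-1.37  0.22  1.61  0.    1.31 -0.11]
 shift mm [-167.2 -372.2  -49.4] turn [ -0.05   0.1  -37.55] |s| 411
 shift mm [-196.8 -411.2  100.7] turn [ -0.05   0.1  -37.55] |s| 467
```

{"op": "play_rows", "data": {
  "targets": "-.04 -.045 0 0 0 -8 .0854; -.08 -.09 0 0 0 -16 .0854; -.1 -.135 0 0 0 -24 .0854; -.12 -.18 0 0 0 -31 .0854; -.14 -.22 0 0 0 -37.5 .0854",
  "force": 40
}}

```text
time_s: 0.65
eef_pos: [0.3485, -0.4018, 0.2303]
ee_rot: [-2.998, 0.931, 0.001]
force: [0.6, -0.3, 0.9]
width: 0.999
```

```bash
python3 - <<'E'
from h import *
st()
plan((.522,-.2816,.2),-34.7)
E
```

```text
t 0.65 p [ 0.3485 -0.4018  0.2303] xaxis yaw -34.52 zax [-0.     0.002 -1.   ] F [ 0.6 -0.3  0.9] w 0.0853 q [-0.99  0.02  1.83  0.    1.29 -0.39]
 shift mm [  74.9 -197.3   30.5] turn [-0.08  0.08  0.18] |s| 213
```

{"op": "play_rows", "data": {
  "targets": ".01 -.03 0 0 0 0 .0854; .02 -.06 0 0 0 0 .0854; .04 -.09 0 0 0 0 .0854; .05 -.1 0 0 0 0 .0854; .05 -.1 0 0 0 0 .0854"
}}

```text
time_s: 1.15
eef_pos: [0.4475, -0.3472, 0.2302]
ee_rot: [-3.0, 0.928, 0.002]
force: [-0.4, 0.1, -0.7]
width: 1.005
```

```bash
python3 - <<'E'
from h import *
st(); c=cal("wrist"); im=r.grab_frame("wrist"); cv2.imwrite("pics/w1.png",im[:,:,::-1])
A=np.array([[.522,-.2816,.099],[.4533,-.2941,.099],[.4658,-.363,.099]])
print(np.c_[proj(c,A)])
E
```

```text
t 1.15 p [ 0.4475 -0.3472  0.2302] xaxis yaw -34.36 zax [-0.001  0.002 -1.   ] F [-0.4  0.1 -0.7] w 0.0858 q [-0.78  0.1   1.75  0.    1.29 -0.18]
[[354.99578496  70.20185666]
 [292.20801077 134.84194367]
 [351.2017319  193.95422659]]
```

View pics/w1.png

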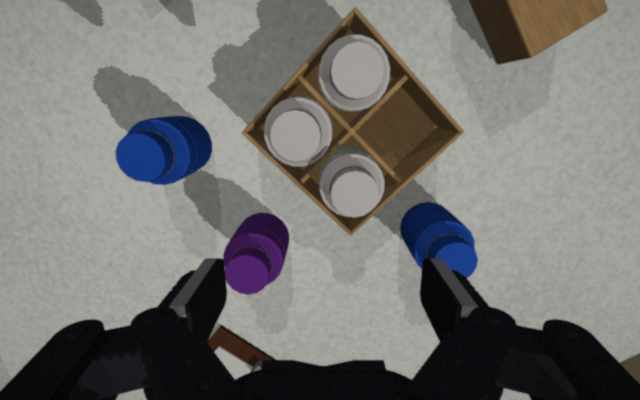

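```bash
python3 - <<'E'
from h import *
c=cal("wrist"); im=cv2.imread("pics/w1.png")
hsv=cv2.cvtColor(im,cv2.COLOR_BGR2HSV); m=((hsv[...,1]<40)&(hsv[...,2]>140)).astype(np.uint8)*255
m=cv2.morphologyEx(m,cv2.MORPH_OPEN,np.ones((5,5)))
n,l,s,ce=cv2.connectedComponentsWithStats(m)
for i in range(1,n):
    if s[i,4]>300: print(s[i],ce[i])
for p in [(358,70),(296,137),(355,191)]: print(ray(c,*p,.099).round(4))
crop(im[:,:,::-1],240,0,470,240,2.5,"w1c.png")
E
```

```text
[    0     0   438   377 86692] [167.62146449 199.13164998]
[  328     0   312   360 59504] [537.9119723  162.83942256]
[ 332   42   57   56 2587] [360.33591032  70.27599536]
[316 109  15  36 329] [324.21580547 126.31610942]
[ 271  111   49   50 1993] [295.26041144 135.71349724]
[ 332  164   52   53 1923] [357.4550182 192.0800832]
[217 349  32  28 450] [232.42444444 363.33555556]
[ 0.5227 -0.2834  0.099 ]
[ 0.4535 -0.2978  0.099 ]
[ 0.4685 -0.3631  0.099 ]
```

View pics/w1c.png

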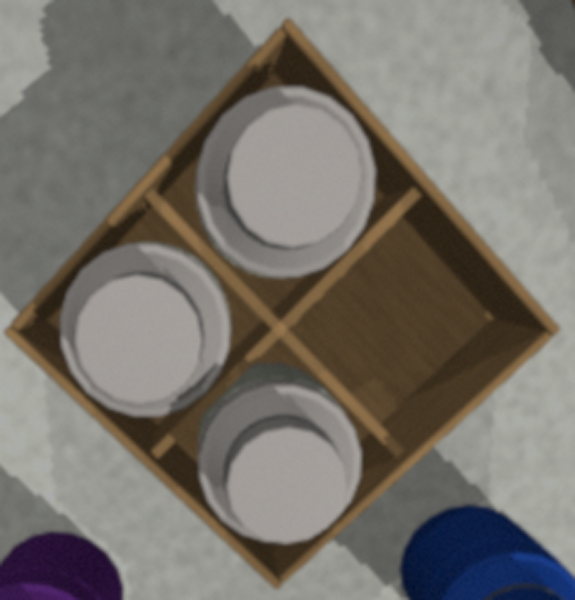

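```bash
python3 - <<'E'
from h import *
plan((.521,-.282,.14),-34.7); plan((.521,-.282,.075),-34.7)
c=np.array([.5109,.0254]);a=np.radians(85.3);ex=np.array([np.cos(a),np.sin(a)]);ey=np.array([-ex[1],ex[0]])
for p in [(.012,-.042),(.012,.042),(-.048,0)]: print((c+p[0]*ex+p[1]*ey).round(4))
E
```

```text
shift mm [ 24.7 -96.3  90. ] turn [-0.05  0.15  0.27] |s| 134
 shift mm [ 24.9 -96.3 155. ] turn [-0.05  0.15  0.27] |s| 184
[0.5537 0.0339]
[0.47   0.0408]
[ 0.507  -0.0224]
```

{"op": "play_rows", "data": {
  "targets": ".012 -.048 0 0 0 0 .0854; .025 -.096 0.02 0 0 0 .0854; .025 -.096 .065 0 0 0 .0854; .025 -.096 .1 0 0 0 .0854; .025 -.096 .1 0 0 0 .0854"
}}

```text
time_s: 1.7
eef_pos: [0.5155, -0.2801, 0.1233]
ee_rot: [-2.995, 0.93, 0.025]
force: [-1.0, 0.2, -0.2]
width: 1.003
```

```bash
python3 - <<'E'
from h import *
st(); c=cal("wrist"); im=r.grab_frame("wrist"); cv2.imwrite("pics/w2.png",im[:,:,::-1])
plan((.521,-.282,.075),-34.7)
E
```

```text
t 1.7 p [ 0.5155 -0.2801  0.1233] xaxis yaw -34.49 zax [-0.014  0.01  -1.   ] F [-1.   0.2 -0.2] w 0.0857 q [-0.62  0.26  1.78 -0.    1.12 -0.02]
 shift mm [ 3.5 -1.7 51.8] turn [-0.02  0.61  0.19] |s| 52
```

View pics/w2.png

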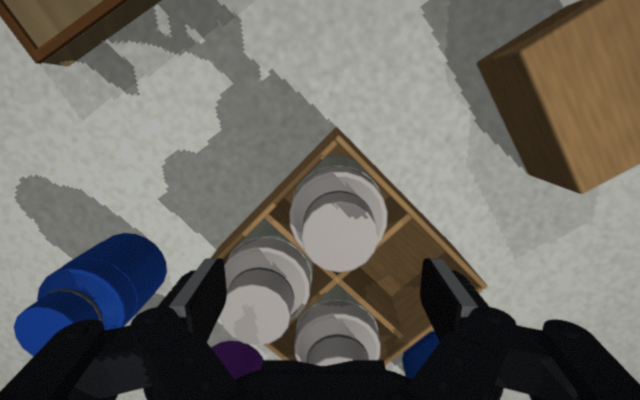

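```bash
python3 - <<'E'
from h import *
c=cal("wrist");st(); im=cv2.imread("pics/w2.png")
print(c)
for p in [(341,237),(256,311)]: print(ray(c,*p,.099).round(4))
print(proj(c,np.array([.521,-.282,.099])))
o=r.observe();Rc=R.from_rotvec(o["ee_rot"])
print(Rc.inv().apply(c["origin"]-o["eef_pos"]),(Rc.inv()*R.from_rotvec(c["attitude"])).as_rotvec(degrees=True))
print(proj(c,o["eef_pos"]))
E
```

```text
t 1.75 p [ 0.5176 -0.2817  0.1268] xaxis yaw -34.51 zax [-0.009  0.006 -1.   ] F [ 0.2 -0.   0.6] w 0.0854 q [-0.62  0.26  1.77  0.    1.12 -0.02]
{'fx': 332.50411802081345, 'fy': 332.50411802081345, 'cx': 322.9444230248911, 'cy': 201.05946495944085, 'origin': array([ 0.56053693, -0.2220275 ,  0.26993158]), 'attitude': array([ 2.7335065 , -0.8459792 , -0.13991447])}
[ 0.5263 -0.2863  0.099 ]
[ 0.4578 -0.2976  0.099 ]
(np.float64(328.7175197855564), np.float64(235.97274024575896))
[ 4.71433972e-05 -7.35846267e-02 -1.43124744e-01] [-1.68162527e+01 -1.93449150e-03 -3.02455499e-02]
(np.float64(322.7988559708957), np.float64(262.0419647610082))
```

{"op": "play_rows", "data": {
  "targets": "0 0 0 0 0 0 .0854; 0 0 0 0 0 0 .0854; 0 0 0 0 0 0 .0854; 0 0 0 0 0 0 .0854; 0 0 0 0 0 0 .0854"
}}

```text
time_s: 2.25
eef_pos: [0.518, -0.2822, 0.1279]
ee_rot: [-2.997, 0.931, 0.013]
force: [0.2, 0.3, 0.2]
width: 1.0
```

```bash
python3 - <<'E'
from h import *
st(); c=cal("wrist"); im=r.grab_frame("wrist"); cv2.imwrite("pics/w3.png",im[:,:,::-1])
st();print(proj(c,np.array([.521,-.282,.099])))
crop(im,200,120,500,400,2,"w3c.png")
E
```

```text
t 2.25 p [ 0.518  -0.2822  0.1279] xaxis yaw -34.52 zax [-0.007  0.005 -1.   ] F [0.2 0.3 0.2] w 0.0854 q [-0.62  0.26  1.77  0.    1.12 -0.02]
t 2.3 p [ 0.5179 -0.282   0.1275] xaxis yaw -34.51 zax [-0.008  0.006 -1.   ] F [ 0.1  0.3 -0.1] w 0.0852 q [-0.62  0.26  1.77  0.    1.12 -0.02]
(np.float64(327.4356865590653), np.float64(235.01790816995234))
```

View pics/w3c.png

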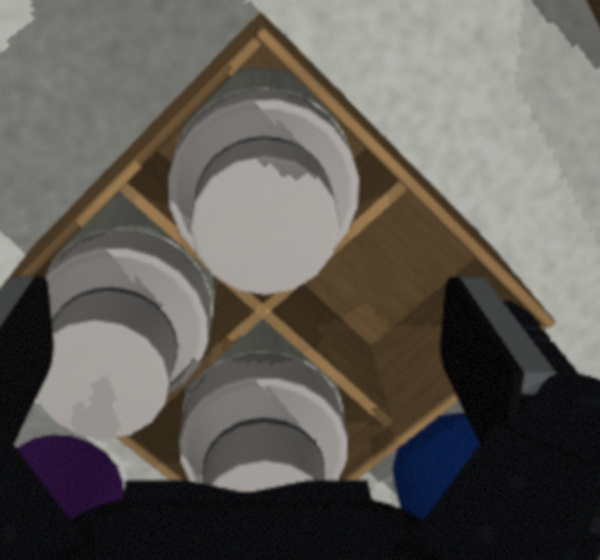

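```bash
python3 - <<'E'
from h import *
c=cal("wrist"); print(ray(c,332.5,230,.099).round(4)); p=ray(c,332.5,230,.099)
plan((p[0],p[1],.075),-34.7)
E
```

```text
[ 0.5249 -0.2808  0.099 ]
 shift mm [ 5.6 -5.  52.5] turn [-0.01  0.54  0.19] |s| 53
```

{"op": "play_rows", "data": {
  "targets": ".005 -.004 .012 0 .5 0 .0854; .005 -.004 .025 0 .5 0 .0854; .005 -.004 .038 0 .5 0 .0854; .005 -.004 .052 0 .5 0 .0854; .005 -.004 .052 0 .5 0 .0854"
}}

```text
time_s: 2.8
eef_pos: [0.5214, -0.2795, 0.0715]
ee_rot: [-2.998, 0.931, 0.012]
force: [0.3, 0.8, -0.8]
width: 0.999
```

{"op": "play_rows", "data": {
  "targets": "0 0 0 0 0 0 .06; 0 0 0 0 0 0 .04; 0 0 0 0 0 0 .03; 0 0 0 0 0 0 .03; 0 0 0 0 0 0 .03"
}}

```text
time_s: 3.3
eef_pos: [0.522, -0.2799, 0.0724]
ee_rot: [-2.998, 0.931, 0.009]
force: [-0.1, 0.5, 0.7]
width: 0.482
```

```bash
python3 - <<'E'
from h import *
st(); im=r.grab_frame("wrist"); cv2.imwrite("pics/w4.png",im[:,:,::-1])
E
```

```text
t 3.3 p [ 0.522  -0.2799  0.0724] xaxis yaw -34.51 zax [-0.005  0.004 -1.   ] F [-0.1  0.5  0.7] w 0.0412 q [-0.61  0.33  1.79  0.    1.02 -0.01]
```

View pics/w4.png

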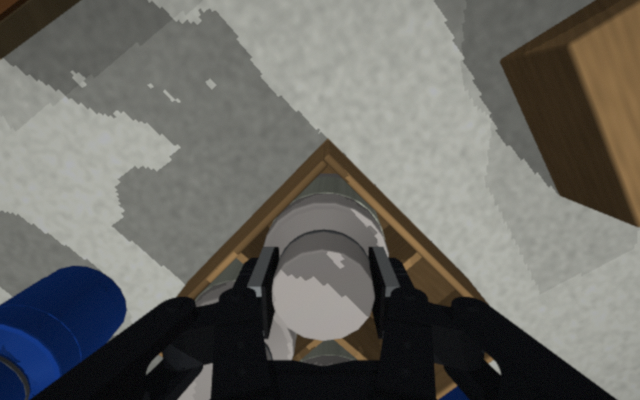

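{"op": "play_rows", "data": {
  "targets": "0 0 -.015 0 0 0 .03; 0 0 -.04 0 0 0 .03; 0 0 -.065 0 0 0 .03; 0 0 -.09 0 0 0 .03; 0 0 -.1 0 0 0 .03"
}}

```text
time_s: 3.85
eef_pos: [0.524, -0.2813, 0.1766]
ee_rot: [-3.0, 0.932, 0.001]
force: [0.3, -0.7, 0.4]
width: 0.476
```

```bash
python3 - <<'E'
from h import *
st(); plan((.5537,.0339,.16),-10)
E
```

```text
t 3.85 p [ 0.524  -0.2813  0.1766] xaxis yaw -34.51 zax [-0.     0.001 -1.   ] F [ 0.3 -0.7  0.4] w 0.0406 q [-0.61  0.21  1.73  0.    1.2  -0.01]
 shift mm [-154.1 -276.5   16.7] turn [-2.000e-02  2.000e-02 -2.451e+01] |s| 317
```

{"op": "play_rows", "data": {
  "targets": "-.01 -.02 0 0 0 -2 .03; -.025 -.045 0 0 0 -4 .03; -.042 -.075 0 0 0 -7 .03; -.06 -.108 0 0 0 -10 .03; -.077 -.138 0 0 0 -12 .03"
}}

```text
time_s: 4.35
eef_pos: [0.5381, -0.1223, 0.1764]
ee_rot: [-3.081, 0.611, 0.002]
force: [1.0, -1.0, -1.5]
width: 0.479
```

```bash
python3 - <<'E'
from h import *
st(); plan((.5537,.0339,.16),-10)
E
```

```text
t 4.35 p [ 0.5381 -0.1223  0.1764] xaxis yaw -22.43 zax [-0.001  0.001 -1.   ] F [ 1.  -1.  -1.5] w 0.0409 q [-0.35  0.12  1.84  0.    1.19  0.04]
 shift mm [ -45.1 -150.3   16.6] turn [ -0.04   0.09 -12.43] |s| 158
```

{"op": "play_rows", "data": {
  "targets": "-.01 -.035 0 0 0 -3 .03; -.021 -.07 0 0 0 -6 .03; -.032 -.105 0 0 0 -9 .03; -.04 -.135 0 0 0 -11 .03; -.045 -.15 0 0 0 -12.4 .03"
}}

```text
time_s: 4.85
eef_pos: [0.5532, 0.0359, 0.1764]
ee_rot: [-3.128, 0.269, 0.004]
force: [0.0, 0.4, -0.5]
width: 0.477
```

{"op": "play_rows", "data": {
  "targets": "0 0 0 0 0 0 .03; 0 0 0 0 0 0 .03; 0 0 0 0 0 0 .03; 0 0 0 0 0 0 .03; 0 0 0 0 0 0 .03"
}}

```text
time_s: 5.35
eef_pos: [0.5531, 0.0348, 0.1763]
ee_rot: [-3.128, 0.272, 0.004]
force: [-0.5, 0.1, -0.7]
width: 0.476
```

```bash
python3 - <<'E'
from h import *
st(); plan((.5537,.0339,.13),-10)
c=cal("wrist"); im=r.grab_frame("wrist"); cv2.imwrite("pics/w5.png",im[:,:,::-1])
im=r.grab_frame("top"); crop(im,140,100,460,300,2.5,"t5.png")
E
```

```text
t 5.35 p [0.5531 0.0348 0.1763] xaxis yaw -9.93 zax [-0.003  0.002 -1.   ] F [-0.5  0.1 -0.7] w 0.0407 q [-0.06  0.12  1.83  0.    1.19  0.11]
 shift mm [ 0.8  0.9 46.3] turn [-0.07  0.16  0.07] |s| 46
```

View pics/w5.png

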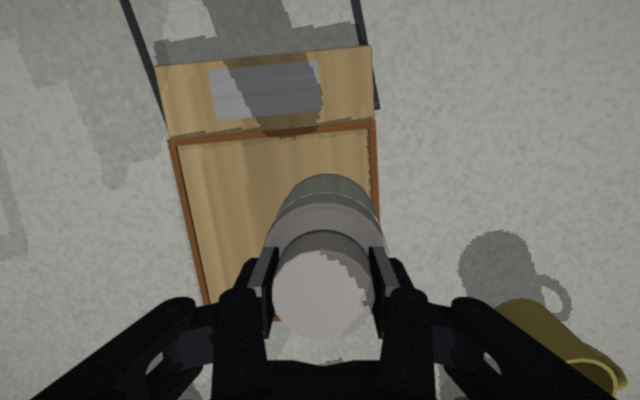

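View pics/t5.png

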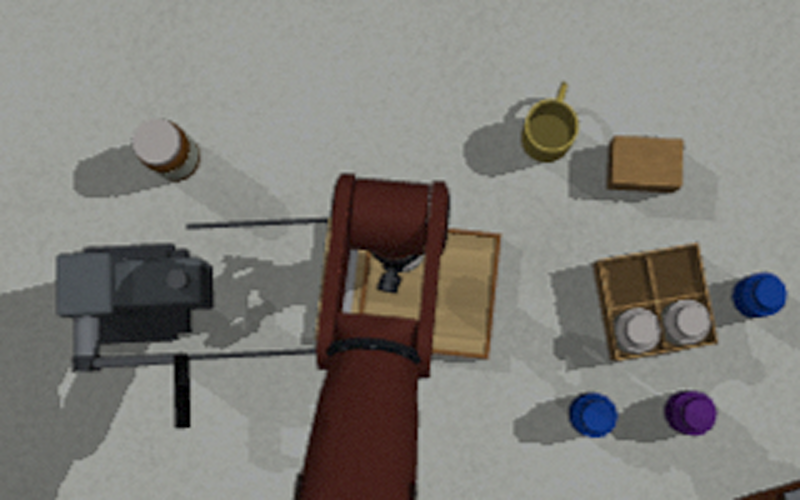

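```bash
python3 - <<'E'
from h import *
c=cal("wrist")
for n,p,z in [("fL",(157,67),.026),("fR",(370,46),.026),("lipL",(170,140),.03),("lipR",(375,122),.03),("Ltop",(124,0),0),("Lbot",(163,122),0),("Rtop",(357,0),0),("Rbot",(378,107),0)]: print(n,ray(c,*p,z).round(4))
E
```

```text
fL [0.4353 0.1574 0.026 ]
fR [0.6101 0.143  0.026 ]
lipL [0.4298 0.0985 0.03  ]
lipR [0.6059 0.0832 0.03  ]
Ltop [0.4127 0.2177 0.    ]
Lbot [0.4142 0.1147 0.    ]
Rtop [0.6078 0.1836 0.    ]
Rbot [0.6145 0.0937 0.    ]
```

{"op": "play_rows", "data": {
  "targets": ".001 .001 .015 0 0 0 .03; .001 .001 .03 0 0 0 .03; .001 .001 .045 0 0 0 .03; .001 .001 .06 0 0 0 .03; .001 .001 .065 0 0 0 .03"
}}

```text
time_s: 5.95
eef_pos: [0.5515, 0.0343, 0.1079]
ee_rot: [-3.128, 0.271, 0.013]
force: [-0.7, 0.1, -0.2]
width: 0.473
```

{"op": "play_rows", "data": {
  "targets": "0 0 .003 0 0 0 .03; 0 0 .006 0 0 0 .03; 0 0 .009 0 0 0 .03; 0 0 .012 0 0 0 .03; 0 0 .012 0 0 0 .03"
}}

```text
time_s: 6.45
eef_pos: [0.5514, 0.0344, 0.0959]
ee_rot: [-3.128, 0.271, 0.013]
force: [-0.1, -0.2, -1.0]
width: 0.477
```

```bash
python3 - <<'E'
from h import *
st(); plan((.5537,.0339,.095),-10)
E
```

```text
t 6.45 p [0.5514 0.0344 0.0959] xaxis yaw -9.89 zax [-0.008  0.002 -1.   ] F [-0.1 -0.2 -1. ] w 0.0407 q [-0.07  0.23  1.88  0.    1.04  0.11]
 shift mm [2.3 0.1 0.9] turn [-0.04  0.47  0.11] |s| 2
```

Lower a hair more until contact, then release.

{"op": "play_rows", "data": {
  "targets": "0 0 .001 0 0 0 .03; 0 0 .001 0 0 0 .03; 0 0 .001 0 0 0 .03; 0 0 .002 0 0 0 .03; 0 0 .002 0 0 0 .03"
}}

```text
time_s: 6.95
eef_pos: [0.5518, 0.0343, 0.0943]
ee_rot: [-3.128, 0.271, 0.012]
force: [-0.5, 0.5, 0.7]
width: 0.48
```

{"op": "play_rows", "data": {
  "targets": "0 0 0 0 0 0 .045; 0 0 0 0 0 0 .05; 0 0 0 0 0 0 .055; 0 0 0 0 0 0 .06; 0 0 0 0 0 0 .06"
}}

```text
time_s: 7.45
eef_pos: [0.5517, 0.0343, 0.0942]
ee_rot: [-3.128, 0.271, 0.012]
force: [0.7, -0.1, -0.1]
width: 0.704
```

{"op": "play_rows", "data": {
  "targets": "0 0 -.015 0 0 0 .06; 0 0 -.03 0 0 0 .06; 0 0 -.05 0 0 0 .06; 0 0 -.075 0 0 0 .0854; 0 0 -.1 0 0 0 .0854"
}}

```text
time_s: 7.95
eef_pos: [0.5529, 0.0341, 0.1969]
ee_rot: [-3.128, 0.271, 0.009]
force: [0.5, 0.3, 0.1]
width: 1.0
```

```bash
python3 - <<'E'
from h import *
st(); plan((.4535,-.296,.19),-34.7)
c=cal("wrist"); im=r.grab_frame("wrist"); cv2.imwrite("pics/w6.png",im[:,:,::-1])
E
```

```text
t 7.95 p [0.5529 0.0341 0.1969] xaxis yaw -9.89 zax [-0.005  0.002 -1.   ] F [0.5 0.3 0.1] w 0.0854 q [-0.07  0.1   1.81  0.    1.23  0.11]
 shift mm [-41.2 342.3   6.8] turn [1.000e-02 3.300e-01 2.481e+01] |s| 345
```

View pics/w6.png

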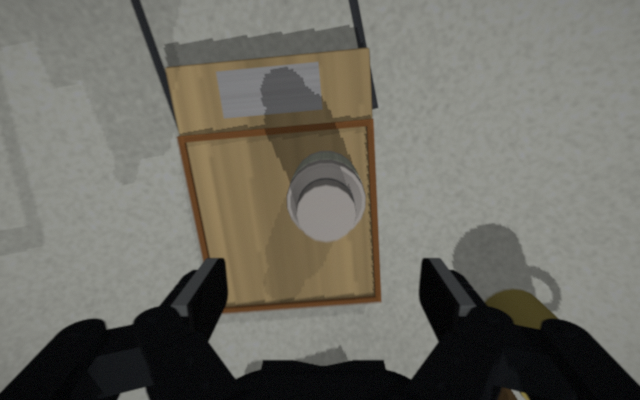

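{"op": "play_rows", "data": {
  "targets": "-.003 .03 0 0 0 3 .0854; -.009 .075 0 0 0 7 .0854; -.015 .12 0 0 0 12 .0854; -.02 .165 0 0 0 17 .0854; -.025 .2 0 0 0 20 .0854"
}}

```text
time_s: 8.5
eef_pos: [0.4972, -0.1611, 0.2038]
ee_rot: [-3.033, 0.815, -0.01]
force: [0.7, -0.7, -0.3]
width: 1.0
```

```bash
python3 - <<'E'
from h import *
st(); plan((.4535,-.296,.17),-34.7)
E
```

```text
t 8.5 p [ 0.4972 -0.1611  0.2038] xaxis yaw -30.08 zax [ 0.006 -0.    -1.   ] F [ 0.7 -0.7 -0.3] w 0.0854 q [-0.45  0.02  1.88  0.    1.23  0.08]
 shift mm [ 29.6 138.7  33.6] turn [-0.17 -0.32  4.62] |s| 146
```

{"op": "play_rows", "data": {
  "targets": ".01 .045 .01 0 0 2 .0854; .02 .09 .02 0 0 4 .0854; .03 .13 .033 0 0 4.6 .0854; .03 .139 .033 0 0 4.6 .0854; .03 .139 .033 0 0 4.6 .0854"
}}

```text
time_s: 9.0
eef_pos: [0.4533, -0.2978, 0.1715]
ee_rot: [-2.996, 0.94, -0.011]
force: [-0.1, 1.1, -0.1]
width: 1.001
```

{"op": "play_rows", "data": {
  "targets": "0 0 0 0 0 0 .0854; 0 0 0 0 0 0 .0854; 0 0 0 0 0 0 .0854; 0 0 0 0 0 0 .0854; 0 0 0 0 0 0 .0854"
}}

```text
time_s: 9.5
eef_pos: [0.4536, -0.2972, 0.1716]
ee_rot: [-2.997, 0.939, -0.011]
force: [-0.9, 0.4, 0.0]
width: 0.997
```

```bash
python3 - <<'E'
from h import *
st(); plan((.4535,-.296,.074),-34.7)
c=cal("wrist"); im=r.grab_frame("wrist"); cv2.imwrite("pics/w7.png",im[:,:,::-1])
print(proj(c,np.array([[.4535,-.296,.099],[.466,-.363,.099]])))
E
```

```text
t 9.5 p [ 0.4536 -0.2972  0.1716] xaxis yaw -34.78 zax [ 0.007 -0.001 -1.   ] F [-0.9  0.4  0. ] w 0.0852 q [-0.71  0.1   1.87  0.    1.17 -0.11]
 shift mm [-1.4 -0.6 97.6] turn [-0.2  -0.37 -0.08] |s| 98
(array([320.98366876, 387.78561683]), array([211.85074471, 274.2970352 ]))
```

View pics/w7.png

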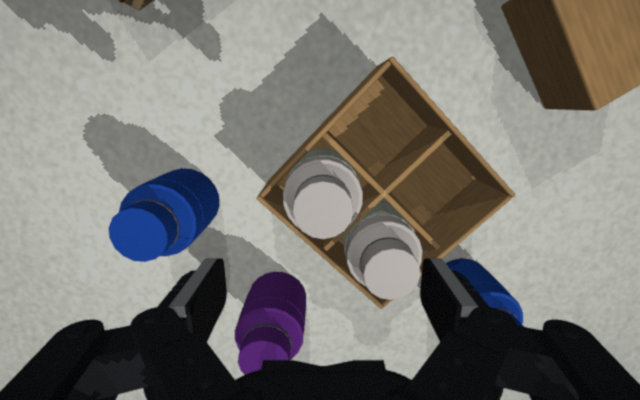

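{"op": "play_rows", "data": {
  "targets": "-.001 -.003 .025 0 0 0 .0854; -.001 -.003 .05 0 0 0 .0854; -.001 -.003 .075 0 0 0 .0854; -.001 -.003 .09 0 0 0 .0854; -.001 -.003 .097 0 0 0 .0854"
}}

```text
time_s: 10.05
eef_pos: [0.4542, -0.2935, 0.0727]
ee_rot: [-2.995, 0.938, -0.007]
force: [-0.9, -0.7, -0.4]
width: 1.001
```

{"op": "play_rows", "data": {
  "targets": "0 0 0 0 0 0 .06; 0 0 0 0 0 0 .04; 0 0 0 0 0 0 .03; 0 0 0 0 0 0 .03; 0 0 0 0 0 0 .03"
}}

```text
time_s: 10.55
eef_pos: [0.4553, -0.2944, 0.0743]
ee_rot: [-2.997, 0.939, -0.011]
force: [1.4, -0.3, 3.3]
width: 0.475
```

```bash
python3 - <<'E'
from h import *
st(); im=r.grab_frame("wrist"); cv2.imwrite("pics/w8.png",im[:,:,::-1])
E
```

```text
t 10.55 p [ 0.4553 -0.2944  0.0743] xaxis yaw -34.79 zax [ 0.007 -0.001 -1.   ] F [ 1.4 -0.3  3.3] w 0.0406 q [-0.71  0.23  1.92  0.    0.98 -0.1 ]
```

View pics/w8.png

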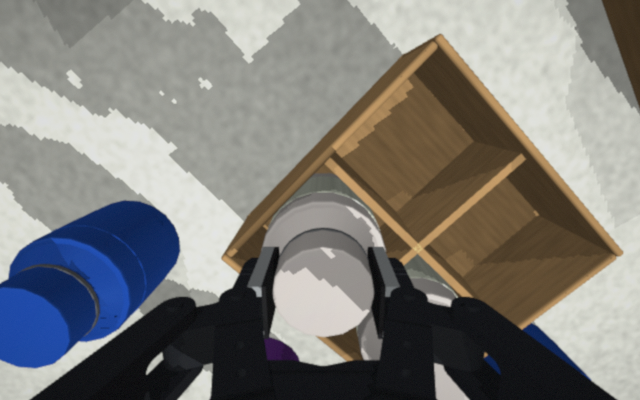

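{"op": "play_rows", "data": {
  "targets": "0 0 -.015 0 0 0 .03; 0 0 -.04 0 0 0 .03; 0 0 -.065 0 0 0 .03; 0 0 -.09 0 0 0 .03; 0 0 -.105 0 0 0 .03"
}}

```text
time_s: 11.1
eef_pos: [0.4552, -0.2949, 0.1821]
ee_rot: [-2.998, 0.939, -0.016]
force: [0.8, 0.1, -0.9]
width: 0.474
```

```bash
python3 - <<'E'
from h import *
st(); plan((.47,.0408,.175),-10)
E
```

```text
t 11.1 p [ 0.4552 -0.2949  0.1821] xaxis yaw -34.79 zax [ 0.01  -0.003 -1.   ] F [ 0.8  0.1 -0.9] w 0.0405 q [-0.71  0.08  1.86  0.    1.19 -0.1 ]
 shift mm [-179.4 -284.1    6.3] turn [ -0.06  -0.58 -24.79] |s| 336
```

{"op": "play_rows", "data": {
  "targets": "-.01 -.02 -.005 0 0 -2 .03; -.028 -.045 -.01 0 0 -4 .03; -.048 -.075 -.01 0 0 -7 .03; -.068 -.108 -.01 0 0 -10 .03; -.088 -.14 -.01 0 0 -12 .03"
}}

```text
time_s: 11.6
eef_pos: [0.4621, -0.1281, 0.1917]
ee_rot: [3.079, -0.619, 0.015]
force: [0.4, -0.2, -1.2]
width: 0.481
```

```bash
python3 - <<'E'
from h import *
st(); plan((.47,.0408,.175),-10)
E
```

```text
t 11.6 p [ 0.4621 -0.1281  0.1917] xaxis yaw -22.73 zax [ 0.009 -0.002 -1.   ] F [ 0.4 -0.2 -1.2] w 0.0411 q [-0.42 -0.07  1.99  0.    1.21 -0.02]
 shift mm [ -58.1 -158.8   16.4] turn [-1.000e-02 -5.400e-01 -1.273e+01] |s| 170
```

{"op": "play_rows", "data": {
  "targets": "-.012 -.035 0 0 0 -3 .03; -.025 -.07 0 0 0 -6 .03; -.038 -.105 0 0 0 -9 .03; -.05 -.137 .005 0 -.5 -11 .03; -.058 -.159 .016 0 -.5 -12.7 .03"
}}

```text
time_s: 12.1
eef_pos: [0.4705, 0.043, 0.1763]
ee_rot: [-3.129, 0.27, -0.004]
force: [0.1, -1.0, -0.6]
width: 0.476
```

{"op": "play_rows", "data": {
  "targets": "0 0 .0 0 0 0 .03; 0 0 0 0 0 0 .03; 0 0 0 0 0 0 .03; 0 0 0 0 0 0 .03; 0 0 0 0 0 0 .03"
}}

```text
time_s: 12.6
eef_pos: [0.4708, 0.042, 0.1767]
ee_rot: [-3.129, 0.273, -0.005]
force: [0.6, 0.5, -1.0]
width: 0.478
```

```bash
python3 - <<'E'
from h import *
st(); plan((.47,.0408,.0965),-10)
c=cal("wrist"); im=r.grab_frame("wrist"); cv2.imwrite("pics/w9.png",im[:,:,::-1])
E
```

```text
t 12.6 p [0.4708 0.042  0.1767] xaxis yaw -9.97 zax [ 0.003  0.    -1.   ] F [ 0.6  0.5 -1. ] w 0.0409 q [-0.06 -0.06  2.02  0.    1.18  0.11]
 shift mm [-0.8  1.4 80.2] turn [-0.05 -0.18  0.03] |s| 80
```

View pics/w9.png

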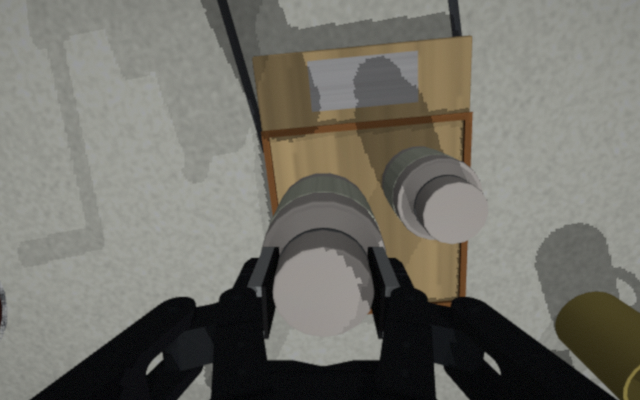

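{"op": "play_rows", "data": {
  "targets": "-.001 .001 .02 0 0 0 .03; -.001 .001 .04 0 0 0 .03; -.001 .001 .055 0 0 0 .03; -.001 .001 .068 0 0 0 .03; -.001 .001 .072 0 0 0 .03"
}}

```text
time_s: 13.15
eef_pos: [0.4687, 0.0411, 0.1031]
ee_rot: [-3.129, 0.274, -0.0]
force: [-0.6, -0.6, -1.2]
width: 0.474
```

{"op": "play_rows", "data": {
  "targets": "0 0 .002 0 0 0 .03; 0 0 .004 0 0 0 .03; 0 0 .005 0 0 0 .03; 0 0 .006 0 0 0 .03; 0 0 .006 0 0 0 .03"
}}

```text
time_s: 13.65
eef_pos: [0.469, 0.0411, 0.0975]
ee_rot: [-3.129, 0.274, -0.002]
force: [0.1, -0.0, -0.1]
width: 0.475
```

```bash
python3 - <<'E'
from h import *
st(); plan((.47,.0408,.0965),-10)
E
```

```text
t 13.65 p [0.469  0.0411 0.0975] xaxis yaw -9.99 zax [ 0.001  0.    -1.   ] F [ 0.1 -0.  -0.1] w 0.0406 q [-0.06  0.05  2.07  0.    1.01  0.11]
 shift mm [1.1 0.2 1. ] turn [-0.03 -0.06  0.01] |s| 1
```

{"op": "play_rows", "data": {
  "targets": "0 0 .001 0 0 0 .03; 0 0 .001 0 0 0 .03; 0 0 .002 0 0 0 .03; 0 0 .002 0 0 0 .03; 0 0 .002 0 0 0 .03"
}}

```text
time_s: 14.15
eef_pos: [0.4693, 0.041, 0.0961]
ee_rot: [-3.129, 0.273, -0.002]
force: [-0.2, -0.0, 4.5]
width: 0.478
```

{"op": "play_rows", "data": {
  "targets": "0 0 0 0 0 0 .045; 0 0 0 0 0 0 .05; 0 0 0 0 0 0 .055; 0 0 0 0 0 0 .06; 0 0 0 0 0 0 .06"
}}

```text
time_s: 14.65
eef_pos: [0.4692, 0.0411, 0.0959]
ee_rot: [-3.129, 0.273, -0.002]
force: [-0.3, -0.5, 0.7]
width: 0.701
```

{"op": "play_rows", "data": {
  "targets": "0 0 -.015 0 0 0 .06; 0 0 -.03 0 0 0 .06; 0 0 -.05 0 0 0 .06; 0 0 -.075 0 0 0 .0854; 0 0 -.1 0 0 0 .0854"
}}

```text
time_s: 15.15
eef_pos: [0.4687, 0.0411, 0.1964]
ee_rot: [-3.129, 0.273, -0.001]
force: [-0.5, 0.0, 0.1]
width: 1.0
```

```bash
python3 - <<'E'
from h import *
st(); plan((.466,-.363,.19),-34.7)
c=cal("wrist"); im=r.grab_frame("wrist"); cv2.imwrite("pics/w10.png",im[:,:,::-1])
E
```

```text
t 15.15 p [0.4687 0.0411 0.1964] xaxis yaw -9.99 zax [ 0.  0. -1.] F [-0.5  0.   0.1] w 0.0854 q [-0.06 -0.09  2.    0.    1.23  0.11]
 shift mm [ 67.4 398.4   6.3] turn [-3.000e-02 -2.000e-02  2.471e+01] |s| 404
```

View pics/w10.png

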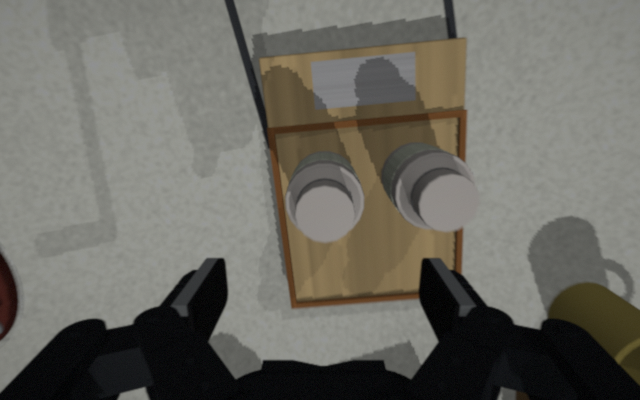

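{"op": "play_rows", "data": {
  "targets": ".006 .035 0 0 0 3 .0854; .013 .08 0 0 0 7 .0854; .02 .12 0 0 0 11 .0854; .027 .16 0 0 0 15 .0854; .034 .2 0 0 0 18 .0854"
}}

```text
time_s: 15.7
eef_pos: [0.4706, -0.1635, 0.2013]
ee_rot: [-3.045, 0.763, -0.015]
force: [-0.0, -0.4, 0.0]
width: 0.999
```

```bash
python3 - <<'E'
from h import *
st(); plan((.466,-.363,.17),-34.7)
E
```

```text
t 15.7 p [ 0.4706 -0.1635  0.2013] xaxis yaw -28.12 zax [ 0.01 -0.   -1.  ] F [-0.  -0.4  0. ] w 0.0853 q [-0.48 -0.03  1.94  0.    1.22  0.01]
 shift mm [ 89.7 178.3  31.3] turn [-0.27 -0.48  6.58] |s| 202
```

{"op": "play_rows", "data": {
  "targets": ".02 .04 .008 0 0 2 .0854; .04 .08 .015 0 0 4 .0854; .06 .12 .023 0 -.5 6 .0854; .08 .16 .03 0 -.5 6.6 .0854; .09 .178 .031 0 -.5 6.6 .0854"
}}

```text
time_s: 16.2
eef_pos: [0.4653, -0.3661, 0.1689]
ee_rot: [-2.993, 0.941, 0.001]
force: [1.4, 0.8, 1.1]
width: 0.998
```

{"op": "play_rows", "data": {
  "targets": "0 0 0 0 0 0 .0854; 0 0 0 0 0 0 .0854; 0 0 0 0 0 0 .0854; 0 0 0 0 0 0 .0854; 0 0 0 0 0 0 .0854"
}}

```text
time_s: 16.7
eef_pos: [0.4657, -0.3648, 0.1692]
ee_rot: [-2.994, 0.938, 0.0]
force: [-0.3, 0.6, 0.1]
width: 1.003
```

```bash
python3 - <<'E'
from h import *
st(); plan((.466,-.363,.074),-34.7)
c=cal("wrist"); im=r.grab_frame("wrist"); cv2.imwrite("pics/w11.png",im[:,:,::-1])
print(proj(c,np.array([[.466,-.363,.099]])))
E
```

```text
t 16.7 p [ 0.4657 -0.3648  0.1692] xaxis yaw -34.79 zax [ 0.001  0.004 -1.   ] F [-0.3  0.6  0.1] w 0.0856 q [-0.79  0.21  1.75  0.    1.19 -0.18]
 shift mm [-0.7 -1.3 95.2] turn [-0.24  0.08 -0.09] |s| 95
(array([321.83419444]), array([212.01439189]))
```

View pics/w11.png

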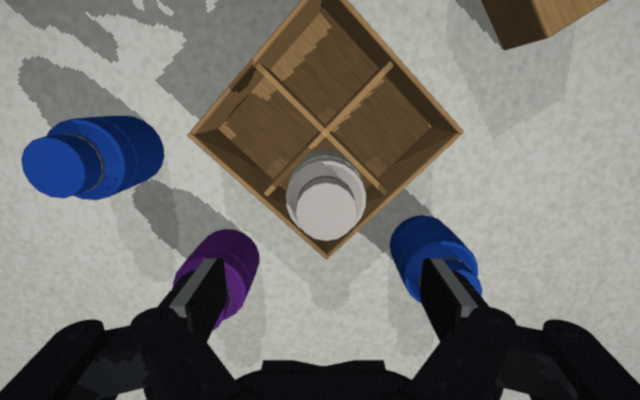

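{"op": "play_rows", "data": {
  "targets": ".001 -.003 .025 0 0 0 .0854; .001 -.003 .05 0 0 0 .0854; .001 -.003 .075 0 0 0 .0854; .001 -.003 .088 0 0 0 .0854; .001 -.003 .094 0 0 0 .0854"
}}

```text
time_s: 17.25
eef_pos: [0.4676, -0.3616, 0.0737]
ee_rot: [-2.993, 0.937, 0.004]
force: [-0.2, 0.2, -0.2]
width: 1.001
```

{"op": "play_rows", "data": {
  "targets": "0 0 0 0 0 0 .06; 0 0 0 0 0 0 .04; 0 0 0 0 0 0 .03; 0 0 0 0 0 0 .03; 0 0 0 0 0 0 .03"
}}

```text
time_s: 17.75
eef_pos: [0.4687, -0.3627, 0.0754]
ee_rot: [-2.994, 0.938, -0.001]
force: [1.2, -0.6, 3.9]
width: 0.478
```

```bash
python3 - <<'E'
from h import *
st()
E
```

```text
t 17.75 p [ 0.4687 -0.3627  0.0754] xaxis yaw -34.78 zax [ 0.002  0.004 -1.   ] F [ 1.2 -0.6  3.9] w 0.0408 q [-0.78  0.33  1.8   0.    1.02 -0.17]
```

{"op": "play_rows", "data": {
  "targets": "0 0 -.015 0 0 0 .03; 0 0 -.04 0 0 0 .03; 0 0 -.065 0 0 0 .03; 0 0 -.09 0 0 0 .03; 0 0 -.12 0 0 0 .03"
}}

```text
time_s: 18.25
eef_pos: [0.4677, -0.3624, 0.1962]
ee_rot: [-2.993, 0.937, 0.002]
force: [0.9, -0.8, -0.7]
width: 0.477
```

```bash
python3 - <<'E'
from h import *
st(); plan((.507,-.0224,.19),-10)
im=r.grab_frame("top"); crop(im,140,100,460,300,2.5,"t12.png")
im=r.grab_frame("wrist"); cv2.imwrite("pics/w12.png",im[:,:,::-1])
E
```

```text
t 18.25 p [ 0.4677 -0.3624  0.1962] xaxis yaw -34.78 zax [ 0.     0.005 -1.   ] F [ 0.9 -0.8 -0.7] w 0.0407 q [-0.78  0.18  1.72  0.    1.24 -0.17]
 shift mm [-161.7 -301.6    8. ] turn [ -0.29   0.1  -24.78] |s| 342
```

View pics/t12.png

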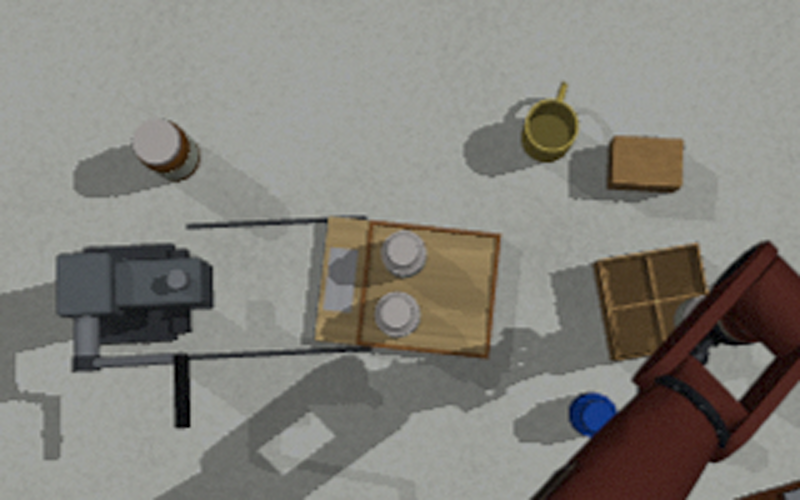

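View pics/w12.png

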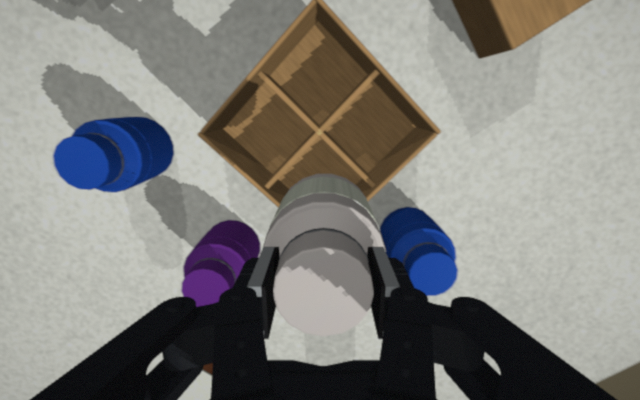

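{"op": "play_rows", "data": {
  "targets": "-.01 -.02 -.0 0 0 -2 .03; -.026 -.048 0 0 0 -5 .03; -.043 -.08 0 0 0 -8 .03; -.06 -.112 0 0 0 -10 .03; -.077 -.145 0 0 0 -12 .03"
}}

```text
time_s: 18.85
eef_pos: [0.4896, -0.2009, 0.2004]
ee_rot: [3.079, -0.619, 0.013]
force: [1.0, 0.4, -1.0]
width: 0.478
```

```bash
python3 - <<'E'
from h import *
st(); plan((.507,-.0224,.175),-10)
E
```

```text
t 18.85 p [ 0.4896 -0.2009  0.2004] xaxis yaw -22.74 zax [ 0.008 -0.003 -1.   ] F [ 1.   0.4 -1. ] w 0.0408 q [-0.52  0.04  1.87  0.    1.22 -0.13]
 shift mm [ -53.1 -171.3   25.1] turn [  0.02  -0.47 -12.74] |s| 181
```

{"op": "play_rows", "data": {
  "targets": "-.012 -.038 0 0 0 -3 .03; -.025 -.078 0 0 0 -6 .03; -.037 -.118 0 0 -.5 -9 .03; -.047 -.152 .01 0 -.5 -11 .03; -.053 -.171 .025 0 -.5 -12.7 .03"
}}

```text
time_s: 19.35
eef_pos: [0.5071, -0.0201, 0.1752]
ee_rot: [-3.13, 0.269, -0.001]
force: [-0.5, 0.9, -0.7]
width: 0.476
```

{"op": "play_rows", "data": {
  "targets": "0 0 .0 0 0 0 .03; 0 0 0 0 0 0 .03; 0 0 0 0 0 0 .03; 0 0 0 0 0 0 .03; 0 0 0 0 0 0 .03"
}}

```text
time_s: 19.85
eef_pos: [0.5075, -0.0212, 0.1758]
ee_rot: [-3.13, 0.272, -0.003]
force: [0.5, -0.2, -1.5]
width: 0.476
```

```bash
python3 - <<'E'
from h import *
st(); plan((.507,-.0224,.0975),-10)
im=r.grab_frame("wrist"); cv2.imwrite("pics/w13.png",im[:,:,::-1])
E
```

```text
t 19.85 p [ 0.5075 -0.0212  0.1758] xaxis yaw -9.93 zax [ 0.002 -0.    -1.   ] F [ 0.5 -0.2 -1.5] w 0.0407 q [-0.18  0.02  1.94  0.    1.18 -0.01]
 shift mm [-0.4  1.3 78.3] turn [-0.02 -0.1   0.07] |s| 78
```

View pics/w13.png

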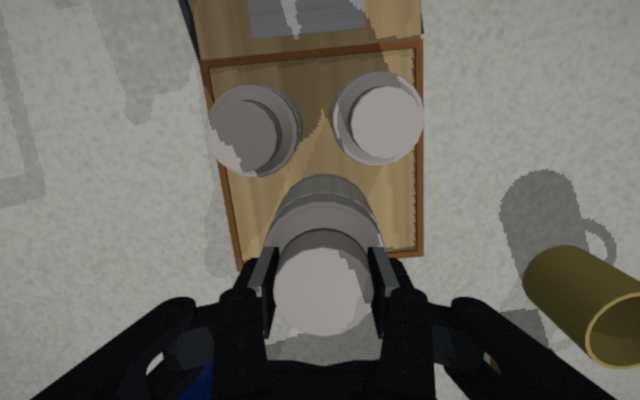

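{"op": "play_rows", "data": {
  "targets": "0 .001 .02 0 0 0 .03; 0 .001 .04 0 0 0 .03; 0 .001 .055 0 0 0 .03; 0 .001 .066 0 0 0 .03; 0 .001 .07 0 0 0 .03"
}}

```text
time_s: 20.4
eef_pos: [0.5066, -0.0222, 0.1045]
ee_rot: [-3.129, 0.273, 0.001]
force: [-0.3, -0.4, -1.2]
width: 0.475
```

{"op": "play_rows", "data": {
  "targets": "0 0 .002 0 0 0 .03; 0 0 .004 0 0 0 .03; 0 0 .005 0 0 0 .03; 0 0 .006 0 0 0 .03; 0 0 .006 0 0 0 .03"
}}

```text
time_s: 20.9
eef_pos: [0.5068, -0.0222, 0.0988]
ee_rot: [-3.129, 0.273, -0.0]
force: [-0.5, 0.2, -0.3]
width: 0.48
```

```bash
python3 - <<'E'
from h import *
st(); plan((.507,-.0224,.0975),-10)
E
```

```text
t 20.9 p [ 0.5068 -0.0222  0.0988] xaxis yaw -9.95 zax [ 0.  0. -1.] F [-0.5  0.2 -0.3] w 0.041 q [-0.18  0.13  1.99  0.    1.03 -0.01]
 shift mm [0.2 0.1 1.3] turn [-0.02 -0.01  0.05] |s| 1
```

{"op": "play_rows", "data": {
  "targets": "0 0 .001 0 0 0 .03; 0 0 .001 0 0 0 .03; 0 0 .002 0 0 0 .03; 0 0 .002 0 0 0 .03; 0 0 .002 0 0 0 .03"
}}

```text
time_s: 21.4
eef_pos: [0.5071, -0.0224, 0.0974]
ee_rot: [-3.13, 0.272, -0.001]
force: [-1.3, -0.2, 3.5]
width: 0.479
```

{"op": "play_rows", "data": {
  "targets": "0 0 0 0 0 0 .045; 0 0 0 0 0 0 .05; 0 0 0 0 0 0 .055; 0 0 0 0 0 0 .06; 0 0 0 0 0 0 .06"
}}

```text
time_s: 21.9
eef_pos: [0.507, -0.0223, 0.0972]
ee_rot: [-3.13, 0.272, -0.001]
force: [-0.3, -0.5, -0.1]
width: 0.7
```

{"op": "play_rows", "data": {
  "targets": "0 0 -.015 0 0 0 .06; 0 0 -.03 0 0 0 .06; 0 0 -.05 0 0 0 .06; 0 0 -.075 0 0 0 .0854; 0 0 -.1 0 0 0 .0854"
}}

```text
time_s: 22.4
eef_pos: [0.5066, -0.0223, 0.1977]
ee_rot: [-3.13, 0.272, 0.001]
force: [0.8, 0.3, 1.0]
width: 0.992
```

```bash
python3 - <<'E'
from h import *
st()
im=r.grab_frame("wrist"); cv2.imwrite("pics/w14.png",im[:,:,::-1])
im=r.grab_frame("side"); crop(im,180,120,430,300,3.2,"s14.png")
E
```

```text
t 22.4 p [ 0.5066 -0.0223  0.1977] xaxis yaw -9.95 zax [-0.  0. -1.] F [0.8 0.3 1. ] w 0.0848 q [-0.18 -0.    1.92  0.    1.23 -0.01]
```

View pics/w14.png

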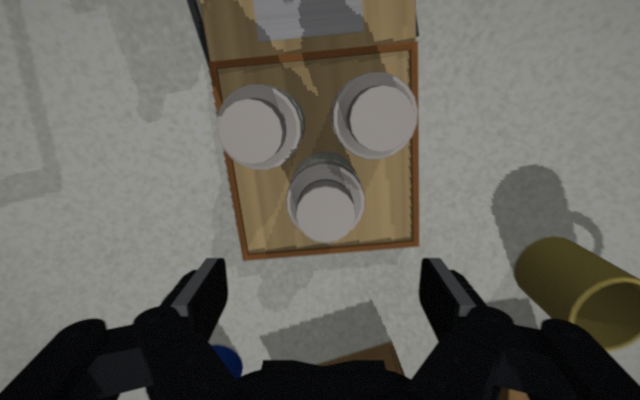

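View pics/s14.png

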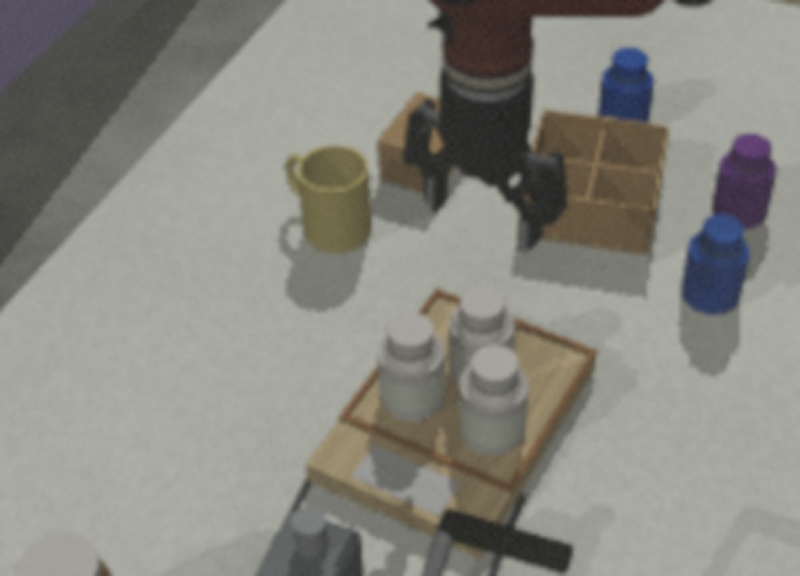

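```bash
python3 - <<'E'
from h import *
c=cal("top"); im=cv2.imread("pics/top0.png"); g=cv2.cvtColor(im,cv2.COLOR_BGR2GRAY).astype(float)
def line(xs,ya,yb):
    P=[]
    for x in xs:
        y0=np.interp(x,[xs[0],xs[-1]],[ya,yb]); ys=np.arange(int(y0)-4,int(y0)+6); w=np.clip(np.median(g[ys,x])-15-g[ys,x],0,None)
        if w.sum()>0: P.append(ray(c,x,(w*ys).sum()/w.sum(),0)[:2])
    P=np.array(P); vx,vy,x0,y0=cv2.fitLine(P.astype(np.float32),cv2.DIST_HUBER,0,.01,.01).ravel()
    if vy<0: vx,vy=-vx,-vy
    print(len(P),np.degrees(np.arctan2(vy,vx)),x0,y0,"x at y=.215:",x0+(.215-y0)*vx/vy)
    return P
line(range(217,268),190.5,188); line(range(222,283),242.3,239.5)
print(g[189,205:300].astype(int)); print(g[190,205:225].astype(int)); print(g[187,255:295].astype(int)); print(g[239,275:300].astype(int))
E
```

```text
51 93.825356 0.60016537 0.274198 x at y=.215: 0.6041236
61 94.29421 0.4170269 0.17514893 x at y=.215: 0.41403455
[145 144 142 146 147 149 147 148 148 125 109 101  92  93  93  92  86  81
  79  81  79  70  66  68  68  73  59  50  45  53  50  49  46  39  41  42
  39  36  32  33  34  31  35  30  29  30  29  42  51  51  57  53  74  85
  82  83  81  78  97 113 115  91  83  95  90  73 105 119 115 117 114 118
 113 117 115 115 116 118 118 120 121 122  93  70  67  69  69  73  77  80
  90  92  87  98 100]
[146 145 143 146 148 148 145 151 149  96  52  45  43  45  43  39  38  32
  32  35]
[100 110 116 105  96  97  96  98  88  84  85  82  81  75  72  64 111 122
 119 117 118 117 114 120 119  97  89  72  57  54  48  74 131 143 150 153
 149 149 147 147]
[39 37 37 35 31 29 32 32 31 29 22 21 18 45 77 84 82 85 86 84 83 75 73 70
 75]
```

```bash
cat >> h.py <<'E'
def plan2(p,yaw,lean=0,note=""):
    o=r.observe(); Rc=R.from_rotvec(o["ee_rot"])
    a=np.radians(yaw); x=np.array([np.cos(a),np.sin(a),0]); z=np.array([0,0,-1.])
    Rt=R.from_matrix(np.c_[x,np.cross(z,x),z])*R.from_euler("x",lean,degrees=True); w=(Rc.inv()*Rt).as_rotvec(degrees=True)
    s=Rc.inv().apply(np.array(p)-o["eef_pos"])
    print(note,"shift mm",(s*1000).round(1),"turn",w.round(2))
def bpose(cx,cy,ang,bx,by=0):
    a=np.radians(ang); return cx+bx*np.cos(a)-by*np.sin(a), cy+bx*np.sin(a)+by*np.cos(a)
E
python3 - <<'E'
from h import *
x,y=bpose(.5109,.0254,85.3,-.165)
print(x,y); plan2((x,y,.2),-4.7,8); plan2((x,y,.06),-4.7,8)
E
```

```text
0.49738014607604325 -0.13904516882497603
 shift mm [  7.6 116.6   1.6] turn [ 8.01 -0.89 -5.2 ]
 shift mm [  6.3 116.7 141.6] turn [ 8.01 -0.89 -5.2 ]
```

{"op": "play_rows", "data": {
  "targets": ".002 .03 0 2 0 -2 .05; .004 .07 0 5 0 -4 .05; .007 .11 0 8 -.9 -5.2 .05; .007 .117 .03 8 -.9 -5.2 .05; .007 .117 .06 8 -.9 -5.2 .05"
}}

```text
time_s: 23.0
eef_pos: [0.4976, -0.1423, 0.141]
ee_rot: [-3.001, 0.129, -0.012]
force: [0.2, 0.4, 0.9]
width: 0.585
```

```bash
python3 - <<'E'
from h import *
st(); x,y=bpose(.5109,.0254,85.3,-.165)
plan2((x,y,.03),-4.7,8)
im=r.grab_frame("side"); crop(im,180,80,480,300,2.6,"s15.png")
im=r.grab_frame("top"); crop(im,140,100,460,300,2.5,"t15.png")
E
```

```text
t 23.0 p [ 0.4976 -0.1423  0.141 ] xaxis yaw -4.94 zax [ 0.014  0.137 -0.99 ] F [0.2 0.4 0.9] w 0.0499 q [-0.49  0.11  1.92  0.14  1.17 -0.46]
 shift mm [ -0.8  12.1 110.4] turn [ 0.08 -0.14 -0.22]
```

View pics/s15.png

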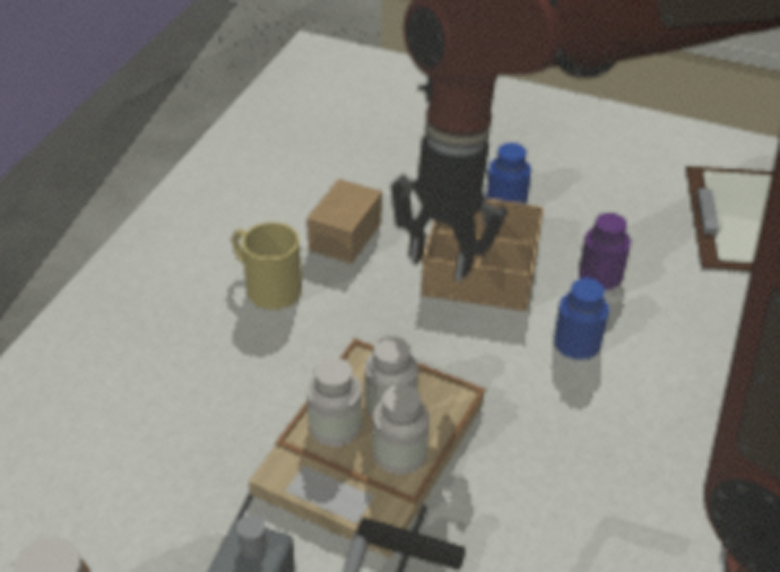

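View pics/t15.png

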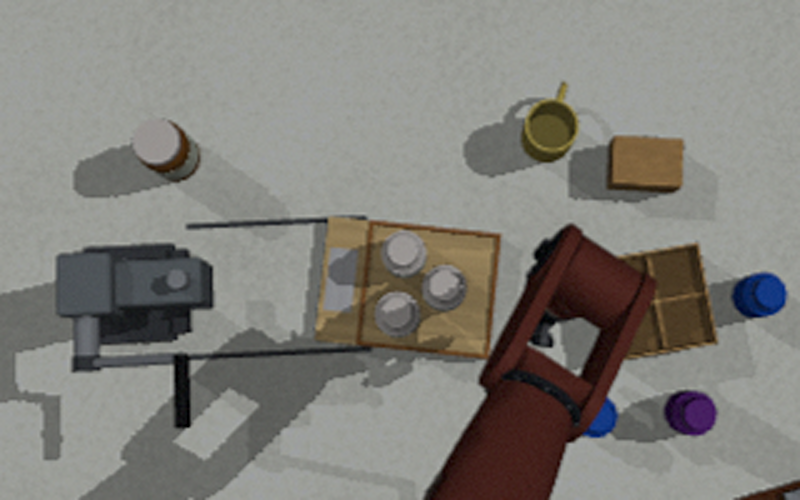

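{"op": "play_rows", "data": {
  "targets": "0 .003 .03 0 0 0 .05; -.001 .006 .06 0 0 0 .05; -.001 .01 .09 0 0 0 .05; -.001 .013 .115 0 0 0 .05; -.001 .014 .127 0 0 0 .05"
}}

```text
time_s: 23.6
eef_pos: [0.4895, -0.1323, 0.0067]
ee_rot: [-2.993, 0.125, 0.013]
force: [-0.6, 0.3, 0.2]
width: 0.584
```

{"op": "play_rows", "data": {
  "targets": "0 0 0 0 0 0 .05; 0 0 0 0 0 0 .05; 0 0 0 0 0 0 .05; 0 0 0 0 0 0 .05; 0 0 0 0 0 0 .05"
}}

```text
time_s: 24.1
eef_pos: [0.4904, -0.1327, 0.0078]
ee_rot: [-2.994, 0.125, 0.01]
force: [0.2, -0.4, -0.2]
width: 0.584
```

```bash
python3 - <<'E'
from h import *
st()
im=r.grab_frame("wrist"); cv2.imwrite("pics/w16.png",im[:,:,::-1])
x,y=bpose(.5109,.0254,85.3,-.138);plan2((x,y,.01),-4.7,8)
E
```

```text
t 24.1 p [ 0.4904 -0.1327  0.0078] xaxis yaw -4.73 zax [-0.     0.144 -0.99 ] F [ 0.2 -0.4 -0.2] w 0.0499 q [-0.48  0.32  1.98  0.16  0.92 -0.5 ]
 shift mm [  7.7 -21.3   0.5] turn [-0.29  0.72 -0.14]
```

View pics/w16.png

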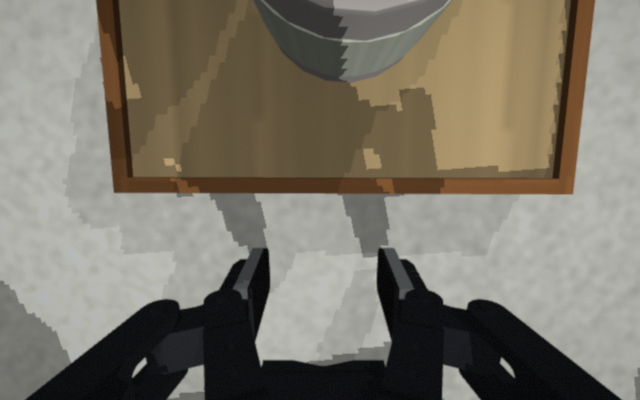

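{"op": "play_rows", "data": {
  "targets": ".003 -.004 0 0 0 0 .05; .006 -.008 0 0 0 0 .05; .008 -.012 0 0 .4 0 .05; .008 -.016 0 0 .7 0 .05; .008 -.018 0 0 .7 0 .05"
}}

```text
time_s: 24.65
eef_pos: [0.4993, -0.1148, 0.0099]
ee_rot: [-2.994, 0.126, -0.007]
force: [0.1, -0.3, 0.1]
width: 0.581
```

```bash
cat >> h.py <<'E'
def push(d,bx=-.136,z=.01,s=(.5109,.0254,85.3),e=(.509,.214,94.0),lean=8):
    """pose for pusher when board has moved fraction d (0..1)"""
    s,e=np.array(s),np.array(e); th=s[2]+(e[2]-s[2])*d
    # arc: integrate heading plus constant drift so that end matches
    N=200; t=np.linspace(0,1,N); h=np.radians(s[2]+(e[2]-s[2])*t); 
    L=np.linalg.norm(e[:2]-s[:2]); px=np.r_[0,np.cumsum(np.cos(h)[:-1])]*L/(N-1); py=np.r_[0,np.cumsum(np.sin(h)[:-1])]*L/(N-1)
    cx=s[0]+np.interp(d,t,px)+d*(e[0]-s[0]-px[-1]); cy=s[1]+np.interp(d,t,py)+d*(e[1]-s[1]-py[-1])
    x,y=bpose(cx,cy,th,bx); plan2((x,y,z),th-90,lean,f"d={d} board {cx:.4f} {cy:.4f} {th:.1f}")
E
python3 - <<'E'
from h import *
st(); push(0); push(.15); push(.3)
im=r.grab_frame("wrist"); cv2.imwrite("pics/w17.png",im[:,:,::-1])
E
```

```text
t 24.65 p [ 0.4993 -0.1148  0.0099] xaxis yaw -4.8 zax [ 0.011  0.144 -0.99 ] F [ 0.1 -0.3  0.1] w 0.0496 q [-0.44  0.31  1.98  0.17  0.91 -0.47]
d=0 board 0.5109 0.0254 85.3 shift mm [ 0.  -4.7  0.6] turn [-0.3   0.05 -0.11]
d=0.15 board 0.5124 0.0536 86.6 shift mm [  2.3 -32.7   4.6] turn [-0.3  -0.13 -1.4 ]
d=0.3 board 0.5133 0.0819 87.9 shift mm [  3.9 -60.7   8.7] turn [-0.3  -0.32 -2.7 ]
```

View pics/w17.png

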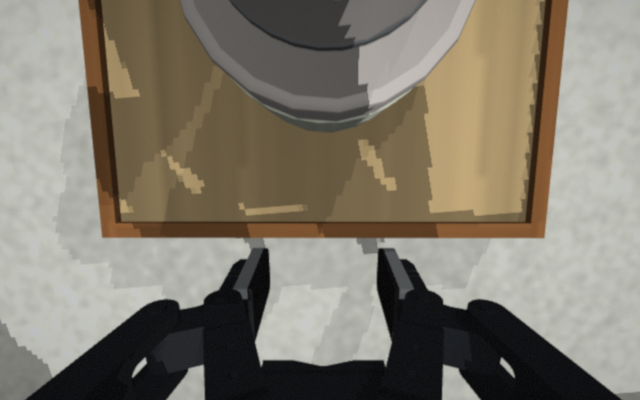

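{"op": "play_rows", "data": {
  "targets": "0 -.003 .0005 0 0 0 .05; 0 -.006 .001 0 0 0 .05; .0005 -.01 .0015 0 0 -.3 .05; .001 -.014 .002 0 0 -.5 .05; .0015 -.018 .0025 0 0 -.7 .05"
}}

```text
time_s: 25.2
eef_pos: [0.5023, -0.0969, 0.0098]
ee_rot: [-2.996, 0.107, -0.009]
force: [-0.5, -3.0, -2.1]
width: 0.585
```

```bash
python3 - <<'E'
from h import *
st(); push(.05); push(.2)
im=r.grab_frame("wrist"); cv2.imwrite("pics/w18.png",im[:,:,::-1])
E
```

```text
t 25.2 p [ 0.5023 -0.0969  0.0098] xaxis yaw -4.09 zax [ 0.011  0.143 -0.99 ] F [-0.5 -3.  -2.1] w 0.05 q [-0.41  0.31  1.99  0.17  0.9  -0.45]
d=0.05 board 0.5115 0.0348 85.7 shift mm [-0.7  3.9 -0.7] turn [-0.26 -0.01  0.18]
d=0.2 board 0.5128 0.0631 87.0 shift mm [  1.7 -24.1   3.3] turn [-0.26 -0.2  -1.11]
```

View pics/w18.png

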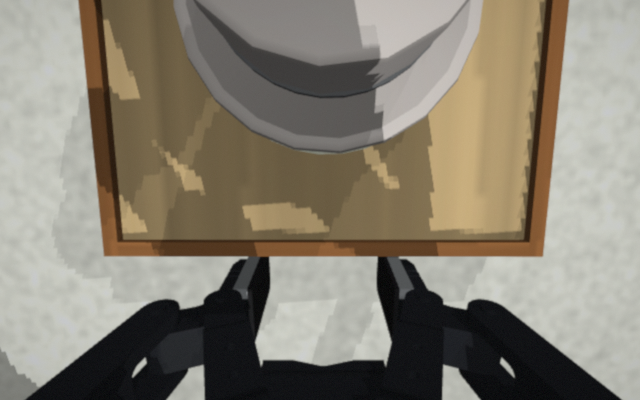

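{"op": "play_rows", "data": {
  "targets": ".0003 -.005 .0007 0 0 -.2 .05; .0007 -.01 .0014 0 0 -.4 .05; .001 -.015 .002 0 0 -.7 .05; .0014 -.02 .0027 0 0 -.9 .05; .0017 -.025 .0034 0 0 -1.1 .05"
}}

```text
time_s: 25.75
eef_pos: [0.5058, -0.0706, 0.0101]
ee_rot: [-2.996, 0.077, -0.01]
force: [-0.5, -3.7, -2.0]
width: 0.583
```

```bash
python3 - <<'E'
from h import *
st(); push(.2); push(.35)
E
```

```text
t 25.75 p [ 0.5058 -0.0706  0.0101] xaxis yaw -2.97 zax [ 0.011  0.144 -0.989] F [-0.5 -3.7 -2. ] w 0.0498 q [-0.36  0.3   2.    0.18  0.89 -0.42]
d=0.2 board 0.5128 0.0631 87.0 shift mm [ 0.1  2.2 -0.3] turn [-0.32 -0.18  0.02]
d=0.35 board 0.5135 0.0914 88.3 shift mm [  2.4 -25.8   3.8] turn [-0.32 -0.36 -1.28]
```

{"op": "play_rows", "data": {
  "targets": ".0005 -.005 .0007 0 0 -.2 .05; .001 -.01 .0015 0 0 -.5 .05; .0015 -.016 .0023 0 0 -.8 .05; .002 -.021 .003 0 0 -1.1 .05; .0024 -.026 .0038 0 0 -1.3 .05"
}}

```text
time_s: 26.25
eef_pos: [0.5096, -0.044, 0.0101]
ee_rot: [-2.996, 0.043, -0.013]
force: [0.1, -3.3, -1.6]
width: 0.584
```

```bash
python3 - <<'E'
from h import *
st(); push(.35); push(.5)
im=r.grab_frame("wrist"); cv2.imwrite("pics/w19.png",im[:,:,::-1])
im=r.grab_frame("top"); crop(im,140,100,460,300,2.5,"t19.png")
E
```

```text
t 26.25 p [ 0.5096 -0.044   0.0101] xaxis yaw -1.65 zax [ 0.01   0.144 -0.989] F [ 0.1 -3.3 -1.6] w 0.0499 q [-0.31  0.3   2.    0.18  0.88 -0.4 ]
d=0.35 board 0.5135 0.0914 88.3 shift mm [0.  0.6 0. ] turn [-0.31 -0.36  0.05]
d=0.5 board 0.5135 0.1197 89.7 shift mm [  2.3 -27.4   4.1] turn [-0.3  -0.54 -1.24]
```

View pics/w19.png

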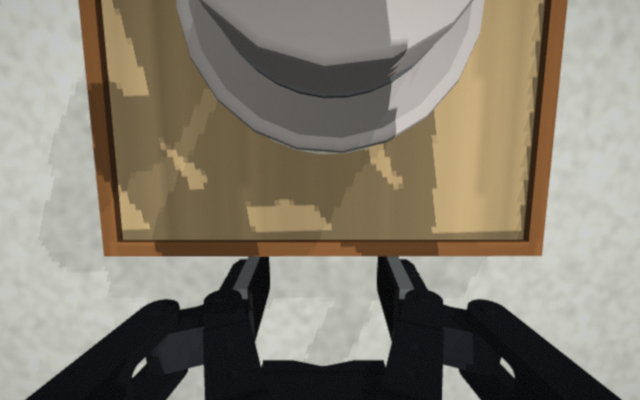

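View pics/t19.png

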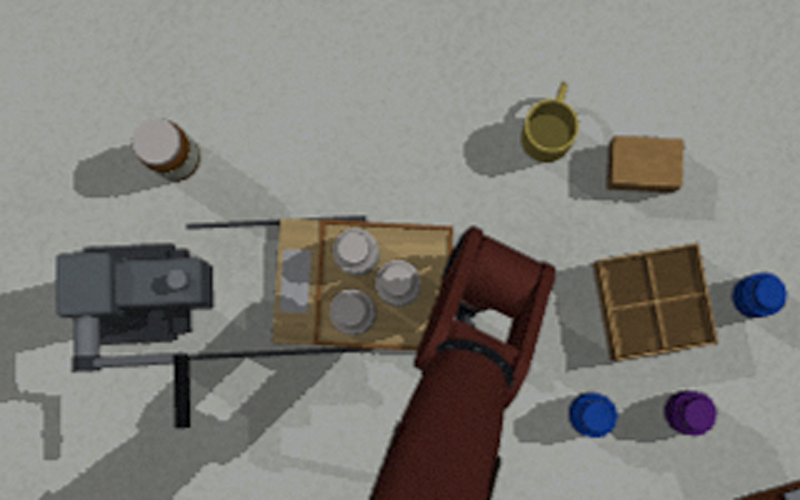

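```bash
python3 - <<'E'
from h import *
c=cal("wrist"); a=ray(c,104,255.5,.03); b=ray(c,543,255.5,.03); print(a,b,np.linalg.norm(a-b)); st()
ang=np.degrees(np.arctan2(*(b-a)[1::-1])); print("board ang",ang+90); m=(a+b)/2; print("center",bpose(m[0],m[1],ang+90,.125))
print("tcp in board x:",((r.observe()['eef_pos']-m)@np.array([np.cos(np.radians(ang+90)),np.sin(np.radians(ang+90)),0]))-.125)
push(.5,bx=-.136)
im=cv2.imread("pics/t19.png"); 
ct=cal("top"); T=lambda x,y:((x+.5)/2.5-.5+140,(y+.5)/2.5-.5+100)
f1=ray(ct,*T(280,219),.026);f2=ray(ct,*T(273,343),.026);print(f1,f2); m=(f1+f2)/2; an=np.degrees(np.arctan2(*(f1-f2)[1::-1]))+90;print(an,bpose(m[0],m[1],an,-.125))
E
```

```text
[ 0.41969099 -0.03092148  0.03      ] [ 0.60092321 -0.03642908  0.03      ] 0.1813158845402703
t 26.35 p [ 0.5095 -0.0433  0.0102] xaxis yaw -1.67 zax [ 0.01   0.146 -0.989] F [ 0.3 -0.9  0.1] w 0.05 q [-0.31  0.3   2.    0.18  0.89 -0.4 ]
board ang 88.25933165488587
center (np.float64(0.5141040632999186), np.float64(0.09126703906093458))
tcp in board x: -0.13462685833383195
d=0.5 board 0.5135 0.1197 89.7 shift mm [  2.4 -26.7   4.1] turn [-0.39 -0.53 -1.25]
[0.60521366 0.2120472  0.026     ] [0.42723053 0.21589993 0.026     ]
88.75993499532647 (np.float64(0.5135169038716353), np.float64(0.0890028400490136))
```

{"op": "play_rows", "data": {
  "targets": ".0005 -.005 .0007 0 0 -.2 .05; .001 -.01 .0016 0 -.2 -.5 .05; .0015 -.016 .0024 0 -.3 -.8 .05; .002 -.021 .0032 0 -.4 -1.1 .05; .0024 -.027 .0041 -.2 -.5 -1.3 .05"
}}

```text
time_s: 26.85
eef_pos: [0.5132, -0.016, 0.0103]
ee_rot: [-2.999, 0.007, -0.003]
force: [0.8, -5.2, 0.1]
width: 0.583
```

```bash
python3 - <<'E'
from h import *
st(); push(.5); push(.65)
E
```

```text
t 26.85 p [ 0.5132 -0.016   0.0103] xaxis yaw -0.29 zax [ 0.002  0.142 -0.99 ] F [ 0.8 -5.2  0.1] w 0.0498 q [-0.25  0.3   2.    0.18  0.89 -0.36]
d=0.5 board 0.5135 0.1197 89.7 shift mm [-0.5  0.4  0.3] turn [-0.15 -0.07  0.07]
d=0.65 board 0.5129 0.1480 91.0 shift mm [  1.8 -27.7   4.3] turn [-0.15 -0.25 -1.22]
```

{"op": "play_rows", "data": {
  "targets": ".0004 -.005 .0007 0 0 -.2 .05; .0008 -.01 .0016 0 0 -.5 .05; .001 -.016 .0024 0 0 -.8 .05; .0014 -.022 .0033 0 0 -1.1 .05; .0018 -.028 .0043 0 -.2 -1.3 .05"
}}

```text
time_s: 27.35
eef_pos: [0.5154, 0.0126, 0.0103]
ee_rot: [-3.0, -0.028, -0.001]
force: [0.8, -4.4, 1.5]
width: 0.587
```

```bash
python3 - <<'E'
from h import *
st(); push(.65); push(.8)
E
```

```text
t 27.35 p [0.5154 0.0126 0.0103] xaxis yaw 1.05 zax [-0.001  0.141 -0.99 ] F [ 0.8 -4.4  1.5] w 0.0501 q [-0.19  0.3   1.99  0.18  0.88 -0.33]
d=0.65 board 0.5129 0.1480 91.0 shift mm [-0.3  0.6  0.2] turn [-0.12 -0.08  0.11]
d=0.8 board 0.5117 0.1763 92.3 shift mm [  2.1 -27.5   4.2] turn [-0.12 -0.27 -1.18]
```

{"op": "play_rows", "data": {
  "targets": ".0004 -.005 .0007 0 0 -.2 .05; .0008 -.01 .0016 0 0 -.5 .05; .0012 -.016 .0024 0 0 -.8 .05; .0016 -.022 .0033 0 0 -1 .05; .002 -.027 .0042 0 -.2 -1.2 .05"
}}

```text
time_s: 27.85
eef_pos: [0.5172, 0.0402, 0.0102]
ee_rot: [-3.0, -0.061, 0.002]
force: [-0.3, -6.1, 3.4]
width: 0.586
```

```bash
python3 - <<'E'
from h import *
st(); push(.8); push(.95); push(1.)
im=r.grab_frame("top"); crop(im,140,100,340,250,4,"t20.png")
im=r.grab_frame("side"); crop(im,180,120,430,330,3.2*.85,"s20.png")
im=r.grab_frame("wrist"); cv2.imwrite("pics/w20.png",im[:,:,::-1])
E
```

```text
t 27.85 p [0.5172 0.0402 0.0102] xaxis yaw 2.31 zax [-0.004  0.141 -0.99 ] F [-0.3 -6.1  3.4] w 0.0501 q [-0.14  0.31  1.99  0.18  0.88 -0.3 ]
d=0.8 board 0.5117 0.1763 92.3 shift mm [-0.1 -0.2  0.3] turn [-0.08 -0.09  0.06]
d=0.95 board 0.5098 0.2046 93.6 shift mm [  2.2 -28.3   4.3] turn [-0.08 -0.27 -1.23]
d=1.0 board 0.5090 0.2140 94.0 shift mm [  2.9 -37.7   5.6] turn [-0.08 -0.33 -1.66]
```

View pics/t20.png

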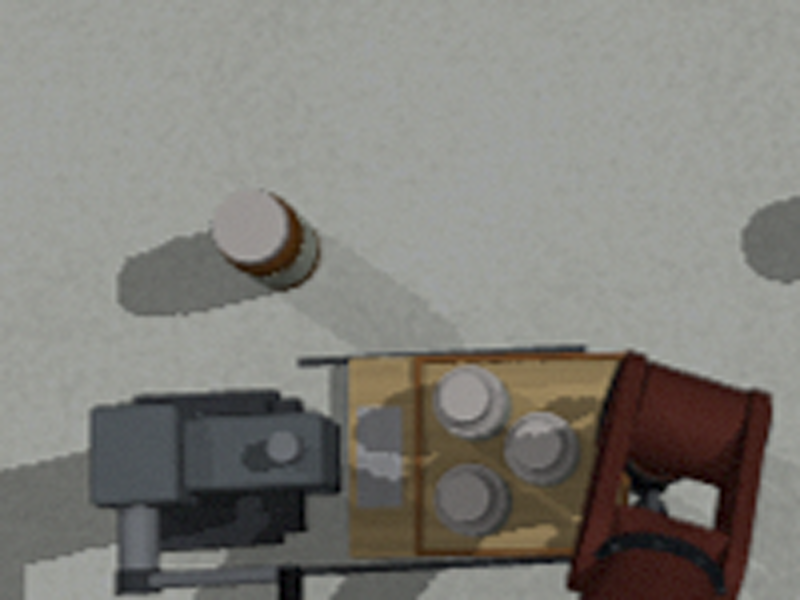

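View pics/s20.png

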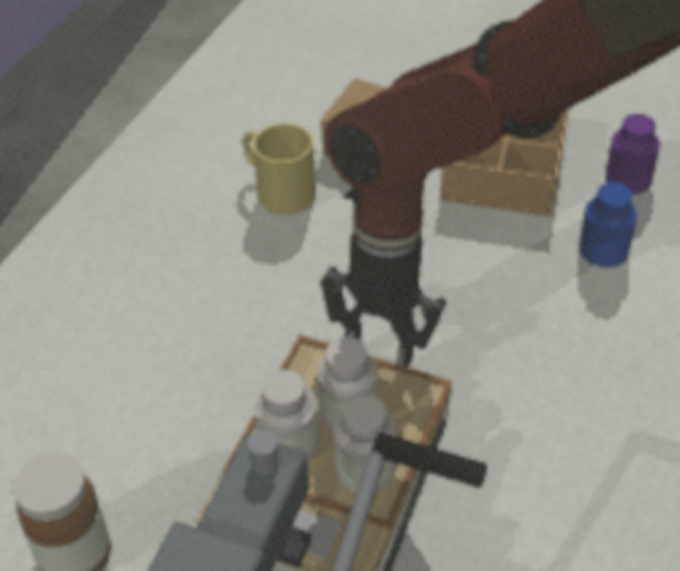

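View pics/w20.png

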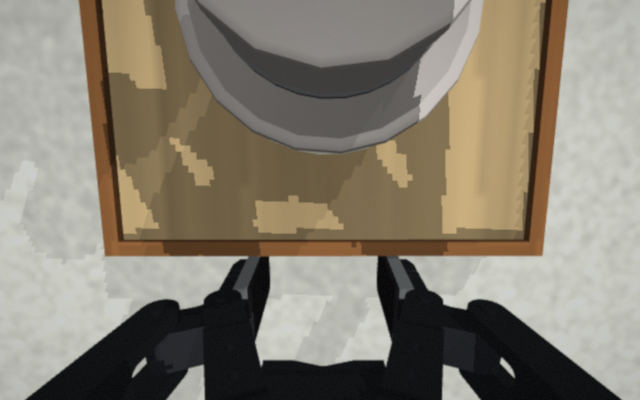

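```bash
python3 - <<'E'
from h import *
ct=cal("top"); T=lambda x,y:((x+.5)/4-.5+140,(y+.5)/4-.5+100)
for n,p,z in [("fU",(348,358),.026),("fL",(349,557),.026),("lipU",(418,357),.03),("lipL",(417,553),.03),("rU",(625,354),.03)]: print(n,ray(ct,*T(*p),z).round(4))
c=cal("wrist"); a=ray(c,104.5,255.5,.03); b=ray(c,543,255.5,.03)
ang=np.degrees(np.arctan2(*(b-a)[1::-1]))+90; m=(a+b)/2; C=bpose(m[0],m[1],ang,.125); print(C,ang)
for B in ((.509,.214,94.),):
    d=np.array(C)-B[:2]; t=np.radians(B[2]); print("in bay x,y",d@[np.cos(t),np.sin(t)],d@[-np.sin(t),np.cos(t)])
E
```

```text
fU [0.5968 0.3019 0.026 ]
fL [0.4187 0.2939 0.026 ]
lipU [0.5985 0.2385 0.03  ]
lipL [0.4234 0.233  0.03  ]
rU [0.605  0.0529 0.03  ]
(np.float64(0.5121634240603505), np.float64(0.17550818304404545)) 92.27765500017847
in bay x,y -0.03861872213184917 -0.0004706646994809297
```

{"op": "play_rows", "data": {
  "targets": ".0004 -.005 .0007 0 0 -.2 .05; .0008 -.01 .0016 0 0 -.5 .05; .0012 -.016 .0024 0 0 -.8 .05; .0016 -.022 .0033 0 -.1 -1 .05; .0022 -.027 .0042 0 -.2 -1.2 .05"
}}

```text
time_s: 28.5
eef_pos: [0.5184, 0.068, 0.0101]
ee_rot: [-2.998, -0.092, 0.004]
force: [0.4, -5.8, 3.1]
width: 0.581
```

```bash
python3 - <<'E'
from h import *
st(); push(.95); push(1.); push(1.03)
E
```

```text
t 28.5 p [0.5184 0.068  0.0101] xaxis yaw 3.52 zax [-0.007  0.141 -0.99 ] F [ 0.4 -5.8  3.1] w 0.0496 q [-0.09  0.31  1.98  0.18  0.87 -0.27]
d=0.95 board 0.5098 0.2046 93.6 shift mm [-0.1 -0.8  0.2] turn [-0.13 -0.09 -0.03]
d=1.0 board 0.5090 0.2140 94.0 shift mm [  0.7 -10.2   1.5] turn [-0.13 -0.15 -0.46]
d=1.03 board 0.5089 0.2140 94.3 shift mm [  1.2 -10.2   1.5] turn [-0.13 -0.18 -0.72]
```

Slow final approach in 2 mm rows.

{"op": "play_rows", "data": {
  "targets": ".0002 -.002 .0003 0 0 -.1 .05; .0004 -.004 .0006 0 0 -.2 .05; .0005 -.005 .0007 0 0 -.3 .05; .0006 -.007 .001 0 0 -.4 .05; .0006 -.008 .0012 0 0 -.5 .05"
}}

```text
time_s: 29.0
eef_pos: [0.5187, 0.0758, 0.0101]
ee_rot: [-2.999, -0.106, 0.003]
force: [-0.4, -6.4, 2.1]
width: 0.587
```

{"op": "play_rows", "data": {
  "targets": "0 -.001 0 0 0 0 .05; 0 -.002 .0003 0 0 0 .05; 0 -.003 .0004 0 0 0 .05; 0 -.0035 .0005 0 0 0 .05; 0 -.004 .0006 0 0 0 .05"
}}

```text
time_s: 29.5
eef_pos: [0.5184, 0.0795, 0.0101]
ee_rot: [-2.999, -0.106, 0.003]
force: [0.1, -5.3, 0.8]
width: 0.584
```

```bash
python3 - <<'E'
from h import *
st(); push(1.)
E
```

```text
t 29.5 p [0.5184 0.0795 0.0101] xaxis yaw 4.02 zax [-0.007  0.14  -0.99 ] F [ 0.1 -5.3  0.8] w 0.0499 q [-0.06  0.31  1.98  0.18  0.87 -0.25]
d=1.0 board 0.5090 0.2140 94.0 shift mm [-0.   1.1 -0. ] turn [-0.06 -0.17  0.05]
```

{"op": "play_rows", "data": {
  "targets": "0 -.001 .0001 0 0 0 .05; 0 -.0015 .0002 0 0 0 .05; 0 -.002 .0003 0 0 0 .05; 0 -.0025 .0004 0 0 0 .05; 0 -.003 .0004 0 0 0 .05"
}}

```text
time_s: 30.0
eef_pos: [0.5182, 0.0822, 0.0102]
ee_rot: [-3.0, -0.106, 0.003]
force: [0.9, -4.6, 1.5]
width: 0.583
```

```bash
python3 - <<'E'
from h import *
c=cal("wrist");st()
im=r.grab_frame("wrist"); cv2.imwrite("pics/w21.png",im[:,:,::-1])
im=r.grab_frame("side"); crop(im,200,220,400,390,4*.85,"s21.png")
im=r.grab_frame("top"); crop(im,140,150,320,260,4.4,"t21.png")
E
```

```text
t 30.0 p [0.5182 0.0822 0.0102] xaxis yaw 4.03 zax [-0.007  0.139 -0.99 ] F [ 0.9 -4.6  1.5] w 0.0498 q [-0.06  0.31  1.98  0.18  0.87 -0.25]
```

View pics/s21.png

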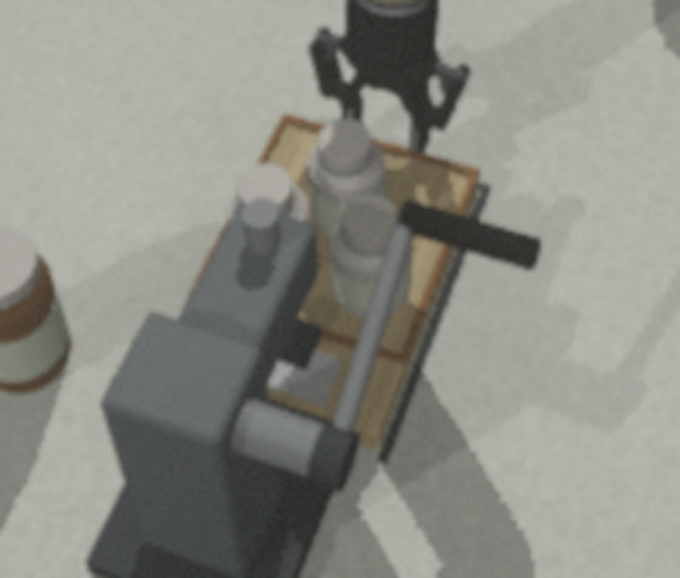

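View pics/t21.png

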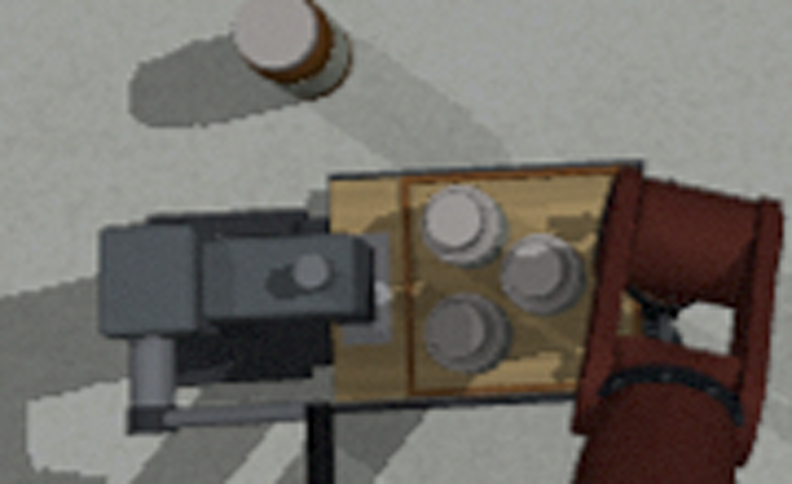

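{"op": "play_rows", "data": {
  "targets": "0 -.001 .0001 0 0 0 .05; 0 -.0015 .0002 0 0 0 .05; 0 -.002 .0003 0 0 0 .05; 0 -.0025 .0004 0 0 0 .05; 0 -.003 .0004 0 0 0 .05"
}}

```text
time_s: 30.65
eef_pos: [0.5181, 0.0841, 0.0102]
ee_rot: [-3.002, -0.107, 0.003]
force: [-0.3, -9.8, 2.3]
width: 0.585
```

{"op": "play_rows", "data": {
  "targets": "0 -.001 .0001 0 0 0 .05; 0 -.0015 .0002 0 0 0 .05; 0 -.002 .0002 0 0 0 .05; 0 -.002 .0002 0 0 0 .05; 0 -.002 .0002 0 0 0 .05"
}}

```text
time_s: 31.15
eef_pos: [0.5181, 0.0841, 0.0102]
ee_rot: [-3.005, -0.109, 0.002]
force: [0.8, -10.2, 2.1]
width: 0.586
```

```bash
python3 - <<'E'
from h import *
st();c=cal("wrist")
im=r.grab_frame("wrist"); cv2.imwrite("pics/w22.png",im[:,:,::-1])
E
```

```text
t 31.15 p [0.5181 0.0841 0.0102] xaxis yaw 4.14 zax [-0.006  0.134 -0.991] F [  0.8 -10.2   2.1] w 0.05 q [-0.05  0.31  1.98  0.18  0.87 -0.24]
```

View pics/w22.png

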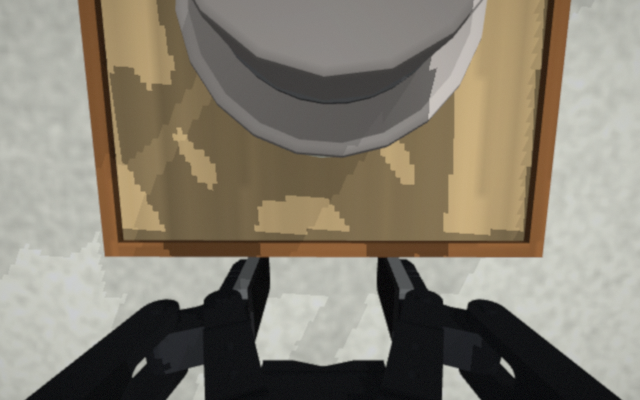

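{"op": "play_rows", "data": {
  "targets": "0 .003 0 0 0 0 .05; 0 .01 -.001 0 0 0 .05; 0 .025 -.004 0 0 0 .05; 0 .04 -.006 0 0 0 .05; 0 .05 -.03 0 0 0 .05"
}}

```text
time_s: 31.7
eef_pos: [0.5187, 0.0298, 0.0306]
ee_rot: [-3.004, -0.108, 0.013]
force: [0.7, 0.2, -0.2]
width: 0.585
```

```bash
python3 - <<'E'
from h import *
st();plan2((.515,.0,.24),4.1,0)
E
```

```text
t 31.7 p [0.5187 0.0298 0.0306] xaxis yaw 4.12 zax [-0.014  0.135 -0.991] F [ 0.7  0.2 -0.2] w 0.05 q [-0.16  0.28  1.98  0.16  0.93 -0.33]
 shift mm [  -6.6    0.8 -211.5] turn [-7.8   0.22  0.  ]
```

{"op": "play_rows", "data": {
  "targets": "-.001 0 -.03 0 0 0 .05; -.002 0 -.075 -1 0 0 .05; -.003 0 -.12 -3 0 0 .05; -.005 0 -.165 -5 0 0 .05; -.006 0 -.21 -7.8 0 0 .05"
}}

```text
time_s: 32.2
eef_pos: [0.515, -0.0005, 0.2404]
ee_rot: [3.138, 0.11, -0.006]
force: [0.3, -0.6, -0.1]
width: 0.585
```

{"op": "play_rows", "data": {
  "targets": "0 .01 0 0 0 0 .05; 0 .01 0 0 0 0 .05; 0 .01 0 0 0 0 .05; 0 .01 0 0 0 0 .05; 0 .01 0 0 0 0 .05"
}}

```text
time_s: 32.7
eef_pos: [0.5145, -0.0103, 0.2382]
ee_rot: [3.139, 0.11, -0.013]
force: [-0.1, -0.9, 0.3]
width: 0.584
```

```bash
python3 - <<'E'
from h import *
st();c=cal("wrist"); import pickle; pickle.dump(c,open("c23.pkl","wb"))
im=r.grab_frame("wrist"); cv2.imwrite("pics/w23.png",im[:,:,::-1])
im=r.grab_frame("top"); crop(im,140,150,320,260,4.4,"t23.png")
im=r.grab_frame("side"); crop(im,200,220,400,390,4*.85,"s23.png")
E
```

```text
t 32.7 p [ 0.5145 -0.0103  0.2382] xaxis yaw 4.0 zax [-0.008 -0.001 -1.   ] F [-0.1 -0.9  0.3] w 0.0499 q [-0.16 -0.02  1.86 -0.    1.31 -0.22]
```

View pics/w23.png

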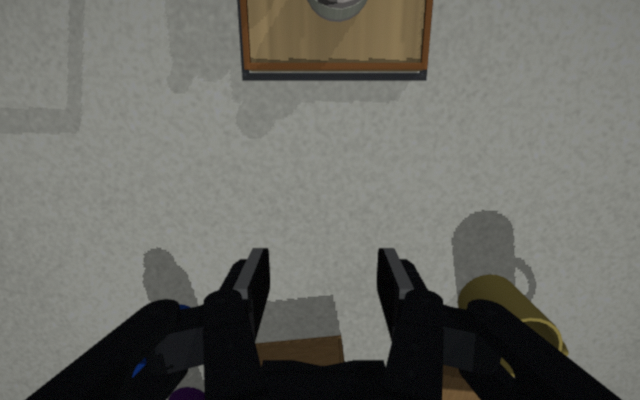

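View pics/t23.png

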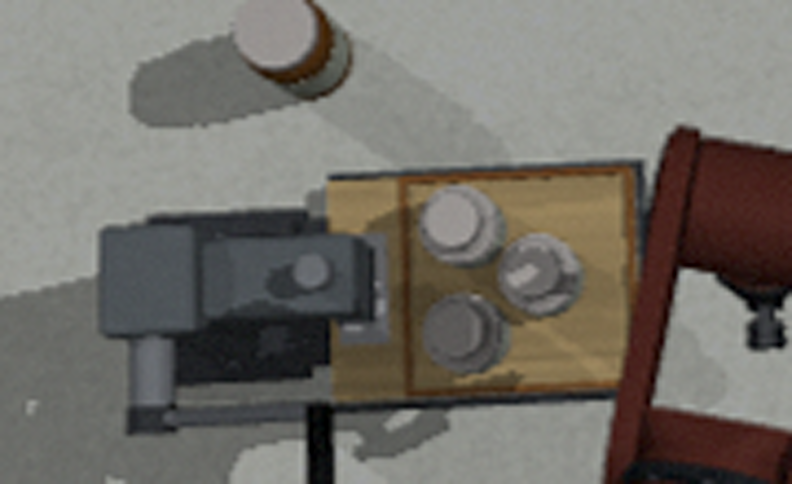

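View pics/s23.png

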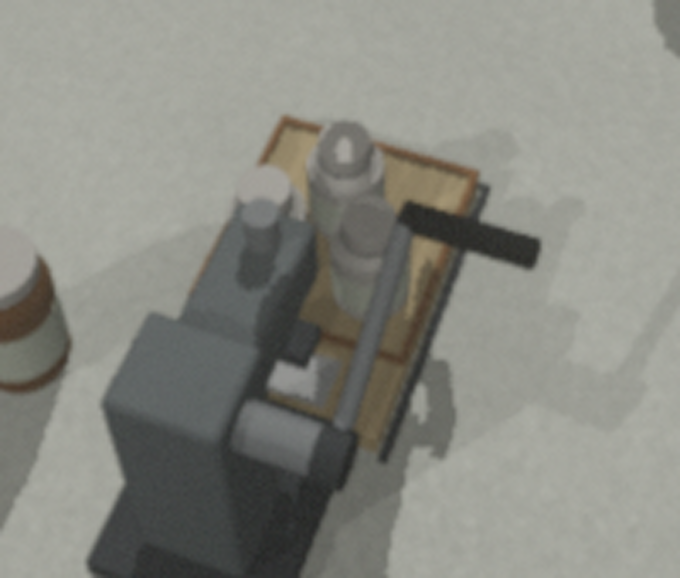

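```bash
python3 - <<'E'
from h import *
import pickle; c=pickle.load(open("c23.pkl","rb")); im=cv2.imread("pics/w23.png")
crop(im[:,:,::-1],220,0,460,110,3.3,"w23c.png")
E
```

```text
(no output)
```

View pics/w23c.png

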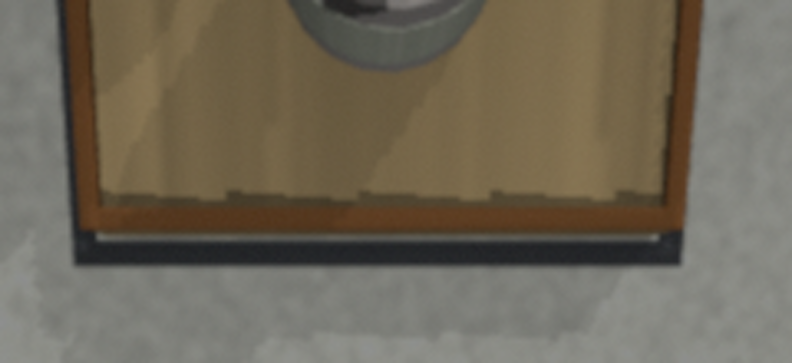

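```bash
python3 - <<'E'
from h import *
import pickle; c=pickle.load(open("c23.pkl","rb"))
T=lambda x,y:((x+.5)/3.3-.5+220,(y+.5)/3.3-.5)
P={n:ray(c,*T(*p),z)[:2] for n,p,z in [("oL",(74.5,265),0),("oR",(683,265),0),("iL",(97,240),0),("iR",(660,240),0),("bL",(79,232),.03),("bR",(685,231),.03)]}
for n in P: print(n,P[n].round(4))
for k in "oib":
    d=P[k+"R"]-P[k+"L"]; a=np.degrees(np.arctan2(d[1],d[0])); m=(P[k+"L"]+P[k+"R"])/2; print(k,"len",np.linalg.norm(d).round(4),"ang",(a+90).round(2),"mid",m.round(4))
t=np.radians(94.0);e=lambda p:(p@[np.cos(t),np.sin(t)],p@[-np.sin(t),np.cos(t)])
mo=(P["oL"]+P["oR"])/2; mi=(P["iL"]+P["iR"])/2; mb=(P["bL"]+P["bR"])/2
print("rear edge minus outer",e(mb-mo),"minus inner",e(mb-mi))
E
```

```text
oL [0.4188 0.0782]
oR [0.6172 0.0921]
iL [0.4261 0.0864]
iR [0.6086 0.0991]
bL [0.4273 0.0864]
bR [0.6079 0.0993]
o len 0.1989 ang 94.0 mid [0.518  0.0851]
i len 0.1829 ang 93.99 mid [0.5173 0.0927]
b len 0.181 ang 94.08 mid [0.5176 0.0928]
rear edge minus outer (np.float64(0.007741803087068111), np.float64(-0.00015999255067537744)) minus inner (np.float64(9.57714142156669e-05), np.float64(-0.0002877607921576976))
```

```bash
cat >> h.py <<'E'
BC=np.array([.5088,.2175]); BA=np.radians(94.04); BX=np.array([np.cos(BA),np.sin(BA)]); BY=np.array([-BX[1],BX[0]])
def lev(th,by=.15,tcp=.0187):
    xy=BC+(.22-.15*np.cos(.45-th))*BX+by*BY; return np.array([xy[0],xy[1],.19+.15*np.sin(.45-th)-tcp])
E
python3 - <<'E'
from h import *
print(lev(0),lev(.45),lev(.9))
p=lev(0)
plan2((.45,.15,.34),50,0); plan2((p[0],p[1],.34),94,0)
E
```

```text
[0.35318896 0.29165395 0.23654483] [0.35424103 0.27675812 0.1713    ] [0.35318896 0.29165395 0.10605517]
 shift mm [ -54.4 -164.4 -100.4] turn [ -0.1    0.34 -45.98]
 shift mm [-141.1 -312.4 -100. ] turn [ -0.24   0.3  -89.98]
```

{"op": "play_rows", "data": {
  "targets": "-.005 -.01 -.03 0 0 -8 .0854; -.012 -.03 -.06 0 0 -16 .0854; -.025 -.065 -.085 0 0 -24 .0854; -.04 -.1 -.1 0 0 -32 .0854; -.055 -.135 -.1 0 0 -40 .0854"
}}

```text
time_s: 33.35
eef_pos: [0.4524, 0.122, 0.3429]
ee_rot: [2.909, 1.185, -0.0]
force: [1.0, 1.0, 0.2]
width: 0.995
```

```bash
python3 - <<'E'
from h import *
p=lev(0); st()
plan2((p[0],p[1],.34),94,0)
E
```

```text
t 33.35 p [0.4524 0.122  0.3429] xaxis yaw 44.32 zax [ 0. -0. -1.] F [1.  1.  0.2] w 0.085 q [ 0.11 -0.2   1.83 -0.    1.51 -0.66]
 shift mm [  47.5 -190.7    2.9] turn [ 0.000e+00  1.000e-02 -4.968e+01]
```

{"op": "play_rows", "data": {
  "targets": ".008 -.035 0 0 0 -8 .0854; .017 -.07 0 0 0 -16 .0854; .026 -.105 0 0 0 -25 .0854; .035 -.14 0 0 0 -33 .0854; .043 -.17 0 0 0 -41 .0854"
}}

```text
time_s: 33.85
eef_pos: [0.3631, 0.2752, 0.3427]
ee_rot: [-2.303, -2.137, 0.0]
force: [0.6, -0.4, 0.2]
width: 1.001
```

```bash
python3 - <<'E'
from h import *
p=lev(0); st()
plan2((p[0],p[1],.31),94,0)
E
```

```text
t 33.85 p [0.3631 0.2752 0.3427] xaxis yaw 85.71 zax [-0.  0. -1.] F [ 0.6 -0.4  0.2] w 0.0855 q [ 0.49 -0.23  1.85  0.    1.52 -1.  ]
 shift mm [ 15.7 -11.1  32.8] turn [-0.01 -0.01 -8.29]
```

{"op": "play_rows", "data": {
  "targets": ".005 -.004 .0 0 0 -3 .0854; .01 -.008 .01 0 0 -6 .0854; .016 -.011 .03 0 0 -8.3 .0854; .016 -.011 .03 0 0 -8.3 .0854; .016 -.011 .03 0 0 -8.3 .0854"
}}

```text
time_s: 34.35
eef_pos: [0.353, 0.2918, 0.3124]
ee_rot: [-2.143, -2.297, 0.002]
force: [0.9, 1.3, 0.4]
width: 1.0
```

```bash
python3 - <<'E'
from h import *
p=lev(0); st()
plan2(p,94,0); c=cal("wrist")
im=r.grab_frame("wrist"); cv2.imwrite("pics/w24.png",im[:,:,::-1]); e=BC+.085*BX
for b in (.095,.185): print(proj(c,np.r_[e+b*BY,.255]))
im=r.grab_frame("side"); crop(im,180,200,430,390,3,"s24.png")
E
```

```text
t 34.35 p [0.353  0.2918 0.3124] xaxis yaw 93.99 zax [-0.001 -0.001 -1.   ] F [0.9 1.3 0.4] w 0.0854 q [ 0.54 -0.21  1.89 -0.    1.46 -1.1 ]
 shift mm [-0.1  0.3 75.9] turn [-0.08  0.04 -0.01]
(np.float64(323.03524524487324), np.float64(296.1213577675087))
(np.float64(322.99467786716775), np.float64(167.19309397713386))
```

View pics/w24.png

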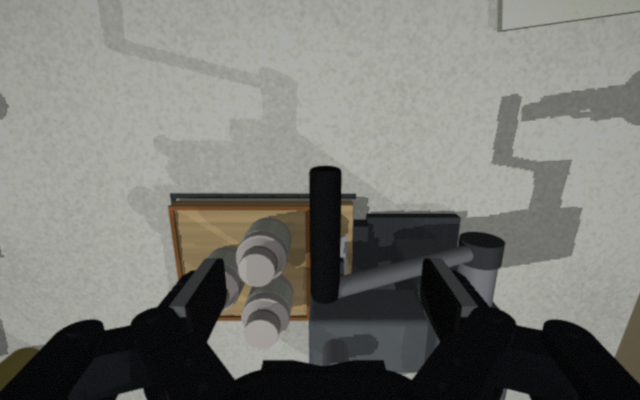

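View pics/s24.png

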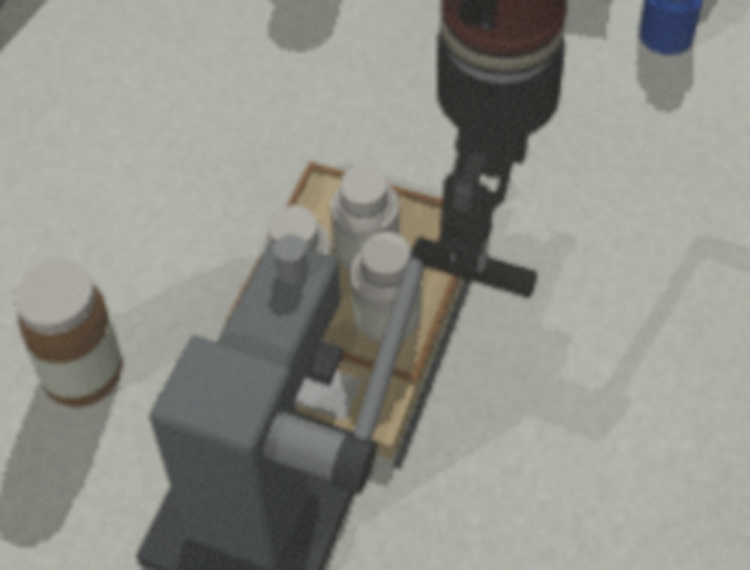

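{"op": "play_rows", "data": {
  "targets": "0 0 .02 0 0 0 .0854; 0 0 .04 0 0 0 .0854; 0 0 .06 0 0 0 .0854; 0 0 .074 0 0 0 .0854; 0 0 .074 0 0 0 .0854"
}}

```text
time_s: 34.95
eef_pos: [0.3532, 0.2911, 0.238]
ee_rot: [-2.144, -2.296, 0.004]
force: [-0.4, 0.5, 0.7]
width: 1.0
```

```bash
python3 - <<'E'
from h import *
p=lev(0); st(); plan2(p,94,0)
E
```

```text
t 34.95 p [0.3532 0.2911 0.238 ] xaxis yaw 93.91 zax [-0.002 -0.001 -1.   ] F [-0.4  0.5  0.7] w 0.0854 q [ 0.54 -0.16  1.98 -0.    1.32 -1.1 ]
 shift mm [0.5 0.1 1.5] turn [-0.12  0.06 -0.09]
```

{"op": "play_rows", "data": {
  "targets": "0 0 .001 0 0 0 .06; 0 0 .001 0 0 0 .04; 0 0 .001 0 0 0 .03; 0 0 .001 0 0 0 .015; 0 0 .001 0 0 0 .01",
  "force": 60
}}

```text
time_s: 35.45
eef_pos: [0.3534, 0.2926, 0.2376]
ee_rot: [-2.143, -2.294, -0.002]
force: [0.5, 6.0, -1.0]
width: 0.215
```

{"op": "play_rows", "data": {
  "targets": "0 0 0 0 0 0 .01; 0 0 0 0 0 0 .01; 0 0 0 0 0 0 .01; 0 0 0 0 0 0 .01; 0 0 0 0 0 0 .01"
}}

```text
time_s: 35.95
eef_pos: [0.3534, 0.2927, 0.2377]
ee_rot: [-2.143, -2.294, -0.002]
force: [0.1, 2.0, 0.9]
width: 0.213
```

```bash
cat >> h.py <<'E'
def levrows(ths,off=np.zeros(3)):
    o=r.observe(); Rc=R.from_rotvec(o["ee_rot"])
    for t in ths: print(round(t,3),(Rc.inv().apply(lev(t)+off-o["eef_pos"])*1000).round(1))
E
python3 - <<'E'
from h import *
p=lev(0); st(); plan2(p,94,0); levrows([0,.05,.1,.15,.2,.25])
im=r.grab_frame("wrist"); cv2.imwrite("pics/w25.png",im[:,:,::-1])
E
```

```text
t 35.95 p [0.3534 0.2927 0.2377] xaxis yaw 93.9 zax [-0.001  0.003 -1.   ] F [0.1 2.  0.9] w 0.0182 q [ 0.54 -0.16  1.98  0.    1.31 -1.1 ]
 shift mm [-1.  -0.3  1.1] turn [-0.04 -0.17 -0.1 ]
0 [-1.  -0.3  1.1]
0.05 [-4.1 -0.3  7.9]
0.1 [-6.9 -0.3 14.9]
0.15 [-9.3 -0.3 22. ]
0.2 [-11.4  -0.3  29.2]
0.25 [-13.   -0.3  36.5]
```

View pics/w25.png

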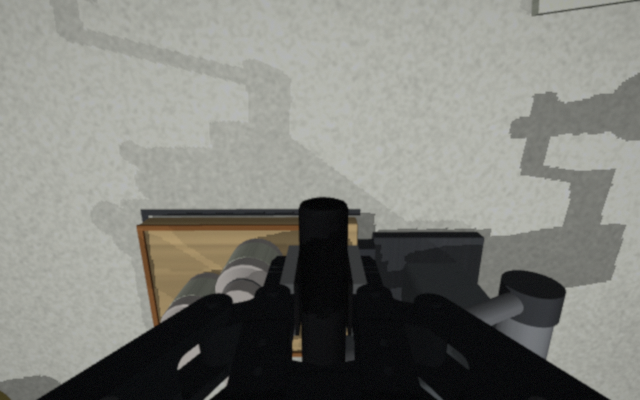

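{"op": "play_rows", "data": {
  "targets": "-.003 0 .007 0 0 0 .01; -.006 0 .014 0 0 0 .01; -.0083 0 .021 0 0 0 .01; -.0104 0 .028 0 0 0 .01; -.012 0 .0355 0 0 0 .01"
}}

```text
time_s: 36.5
eef_pos: [0.3543, 0.2817, 0.2034]
ee_rot: [-2.142, -2.292, -0.006]
force: [-5.2, 1.5, 8.5]
width: 0.208
```

```bash
python3 - <<'E'
from h import *
st(); levrows([.2,.25,.3,.35,.4,.45,.5],np.array([0,.001,.001]))
E
```

```text
t 36.5 p [0.3543 0.2817 0.2034] xaxis yaw 93.86 zax [-0.001  0.006 -1.   ] F [-5.2  1.5  8.5] w 0.0178 q [ 0.51 -0.14  2.03  0.01  1.24 -1.13]
0.2 [ 0.8 -0.3 -6. ]
0.25 [-0.9 -0.3  1.3]
0.3 [-2.3 -0.3  8.7]
0.35 [-3.3 -0.3 16.1]
0.4 [-3.9 -0.3 23.6]
0.45 [-4.1 -0.3 31.1]
0.5 [-4.  -0.3 38.6]
```

{"op": "play_rows", "data": {
  "targets": "-.0015 0 .005 0 0 0 .01; -.0026 0 .012 0 0 0 .01; -.0035 0 .02 0 0 0 .01; -.004 0 .028 0 0 0 .01; -.004 0 .0365 0 0 0 .01"
}}

```text
time_s: 37.0
eef_pos: [0.3545, 0.2782, 0.1682]
ee_rot: [-2.142, -2.29, -0.007]
force: [-3.9, -0.2, 7.5]
width: 0.212
```

```bash
python3 - <<'E'
from h import *
st(); levrows([.45,.5,.55,.6,.65,.7,.75],np.array([0,.001,.001]))
im=r.grab_frame("side"); crop(im,180,200,430,390,3,"s26.png")
E
```

```text
t 37.0 p [0.3545 0.2782 0.1682] xaxis yaw 93.83 zax [-0.001  0.007 -1.   ] F [-3.9 -0.2  7.5] w 0.0181 q [ 0.5  -0.1   2.07  0.01  1.17 -1.14]
0.45 [-0.4 -0.3 -4.1]
0.5 [-0.2 -0.3  3.4]
0.55 [ 0.3 -0.3 10.9]
0.6 [ 1.2 -0.3 18.4]
0.65 [ 2.4 -0.3 25.8]
0.7 [ 4.  -0.3 33.1]
0.75 [ 6.  -0.3 40.3]
```

View pics/s26.png

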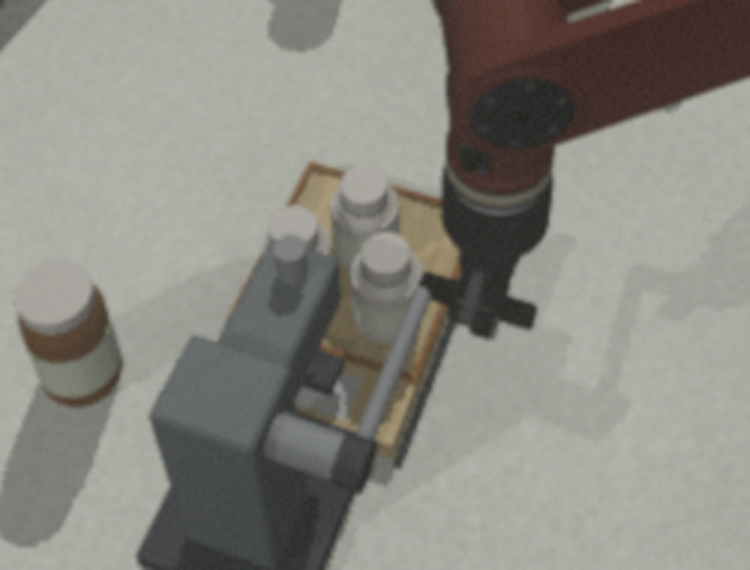

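{"op": "play_rows", "data": {
  "targets": "-.0002 0 .005 0 0 0 .01; .0003 0 .012 0 0 0 .01; .0013 0 .02 0 0 0 .01; .0025 0 .027 0 0 0 .01; .0045 0 .035 0 0 0 .01"
}}

```text
time_s: 37.55
eef_pos: [0.3543, 0.282, 0.1329]
ee_rot: [-2.143, -2.291, -0.005]
force: [-3.9, -3.4, 10.4]
width: 0.208
```

```bash
python3 - <<'E'
from h import *
st(); levrows([.65,.7,.75,.8,.85,.9,.92],np.array([0,.001,.001]))
E
```

```text
t 37.55 p [0.3543 0.282  0.1329] xaxis yaw 93.84 zax [-0.001  0.005 -1.   ] F [-3.9 -3.4 10.4] w 0.0177 q [ 0.51 -0.04  2.09  0.01  1.09 -1.13]
0.65 [-1.2 -0.4 -9.6]
0.7 [ 0.4 -0.4 -2.3]
0.75 [ 2.4 -0.4  4.9]
0.8 [ 4.8 -0.4 12. ]
0.85 [ 7.5 -0.4 19. ]
0.9 [10.5 -0.4 25.9]
0.92 [11.9 -0.4 28.6]
```

{"op": "play_rows", "data": {
  "targets": ".0015 0 .005 0 0 0 .01; .0035 0 .0105 0 0 0 .01; .006 0 .0165 0 0 0 .01; .008 0 .021 0 0 0 .01; .0105 0 .0265 0 0 0 .01"
}}

```text
time_s: 38.05
eef_pos: [0.3537, 0.2899, 0.1068]
ee_rot: [-2.144, -2.295, 0.003]
force: [-2.3, -9.6, 10.0]
width: 0.214
```

```bash
python3 - <<'E'
from h import *
st(); levrows([.85,.9,.95],np.array([0,.001,.001]))
im=r.grab_frame("side"); crop(im,180,200,430,390,3,"s27.png")
E
```

```text
t 38.05 p [0.3537 0.2899 0.1068] xaxis yaw 93.9 zax [-0.002 -0.001 -1.   ] F [-2.3 -9.6 10. ] w 0.0183 q [ 0.53  0.01  2.1  -0.    1.04 -1.11]
0.85 [-0.3 -0.3 -7.1]
0.9 [ 2.8 -0.3 -0.3]
0.95 [ 6.2 -0.3  6.4]
```

View pics/s27.png

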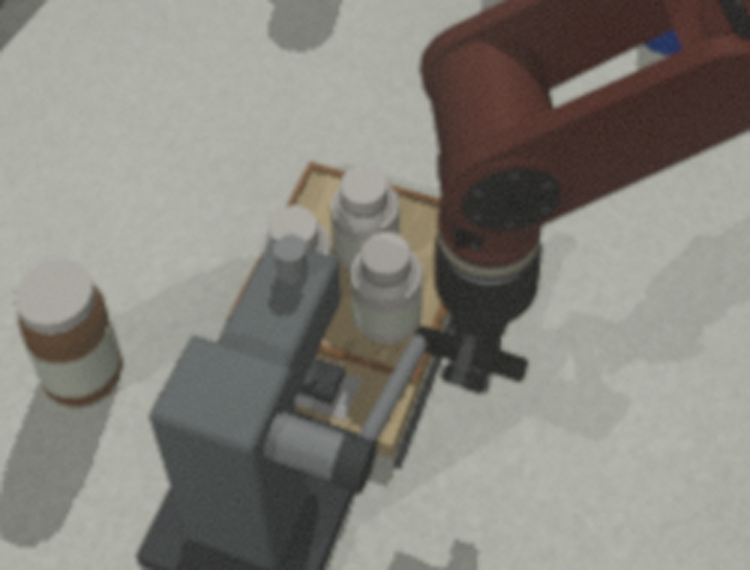

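{"op": "play_rows", "data": {
  "targets": ".001 0 .0015 0 0 0 .01; .002 0 .003 0 0 0 .01; .003 0 .0045 0 0 0 .01; .0035 0 .006 0 0 0 .01; .0035 0 .006 0 0 0 .01"
}}

```text
time_s: 38.6
eef_pos: [0.3535, 0.2922, 0.1006]
ee_rot: [2.143, 2.295, -0.007]
force: [-1.9, -5.1, 7.7]
width: 0.214
```

```bash
python3 - <<'E'
from h import *
st(); levrows([.85,.9,.95],np.array([0,.001,.001]))
E
```

```text
t 38.6 p [0.3535 0.2922 0.1006] xaxis yaw 93.92 zax [-0.002 -0.004 -1.   ] F [-1.9 -5.1  7.7] w 0.0183 q [ 0.54  0.02  2.1  -0.    1.03 -1.1 ]
0.85 [ -2.7  -0.3 -13.3]
0.9 [ 0.4 -0.3 -6.5]
0.95 [ 3.9 -0.3  0.2]
```

{"op": "play_rows", "data": {
  "targets": ".001 0 .0015 0 0 0 .01; .0015 0 .003 0 0 0 .01; .002 0 .0045 0 0 0 .01; .0025 0 .006 0 0 0 .01; .0025 0 .006 0 0 0 .01"
}}

```text
time_s: 39.1
eef_pos: [0.3535, 0.2933, 0.0982]
ee_rot: [2.142, 2.295, -0.015]
force: [-11.0, -11.3, 27.5]
width: 0.211
```

```bash
python3 - <<'E'
from h import *
st(); c=cal("wrist")
im=r.grab_frame("wrist"); cv2.imwrite("pics/w28.png",im[:,:,::-1])
im=r.grab_frame("side"); crop(im,240,260,380,370,5.5,"s28.png")
s=cal("side")
for t in (.7,.8,.9,.95,1.0):
  for b in (.185,.095): print(t,b,proj(s,lev(t,b,0)),proj(c,lev(t,b,0)))
E
```

```text
t 39.1 p [0.3535 0.2933 0.0982] xaxis yaw 93.96 zax [-0.005 -0.008 -1.   ] F [-11.  -11.3  27.5] w 0.018 q [ 0.54  0.03  2.09 -0.01  1.02 -1.09]
0.7 0.185 (np.float64(355.2888301718284), np.float64(315.87254093158583)) (np.float64(280.32892017034817), np.float64(238.3040592343397))
0.7 0.095 (np.float64(318.1919149042578), np.float64(304.36679149693117)) (np.float64(289.52598871970895), np.float64(466.73812288680614))
0.8 0.185 (np.float64(354.3922875802362), np.float64(320.7479211469809)) (np.float64(299.4571004890141), np.float64(221.33391754948062))
0.8 0.095 (np.float64(317.57861160400904), np.float64(309.2155715058417)) (np.float64(304.10629215916515), np.float64(429.8224539697411))
0.9 0.185 (np.float64(353.3518999599383), np.float64(325.96092306041567)) (np.float64(318.10040817343383), np.float64(208.5639676527165))
0.9 0.095 (np.float64(316.77339567409996), np.float64(314.37994447803237)) (np.float64(319.1254861243567), np.float64(400.7082651385191))
0.95 0.185 (np.float64(352.78046714204976), np.float64(328.68256932390915)) (np.float64(327.3102552493227), np.float64(203.33372534434616))
0.95 0.095 (np.float64(316.3013479866808), np.float64(317.06912002627587)) (np.float64(326.77236929252587), np.float64(388.4347919953917))
1.0 0.185 (np.float64(352.1763082818024), np.float64(331.47497193865644)) (np.float64(336.47587861800275), np.float64(198.71817254944582))
1.0 0.095 (np.float64(315.7843674370524), np.float64(319.8236629996712)) (np.float64(334.503449042657), np.float64(377.42949467699896))
```

View pics/w28.png

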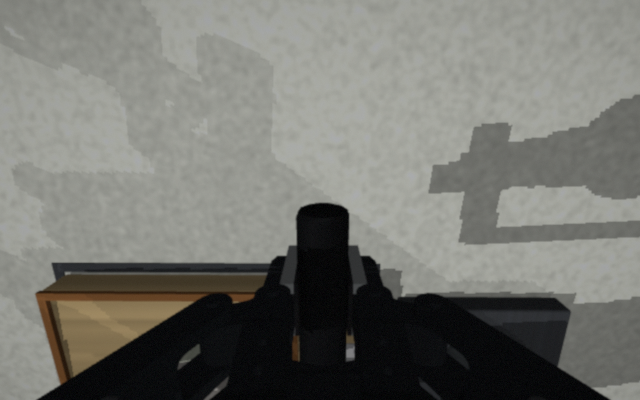

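View pics/s28.png

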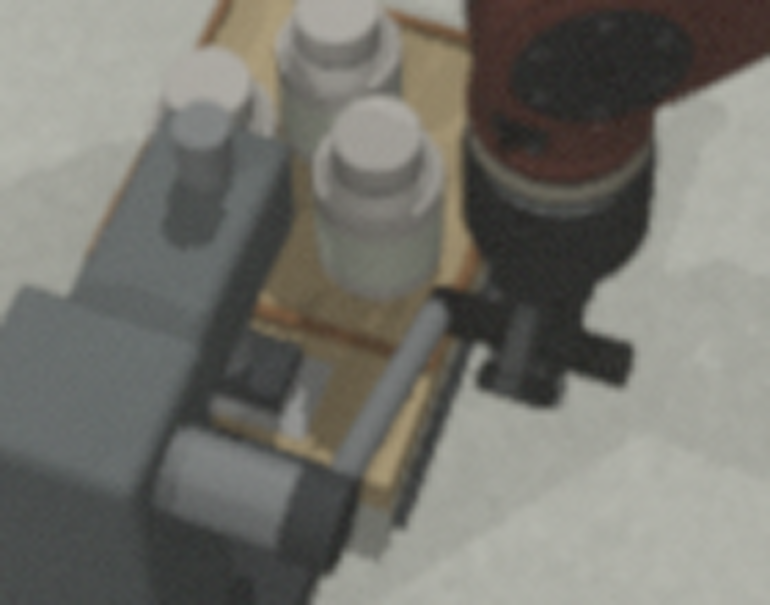

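{"op": "play_rows", "data": {
  "targets": "0 0 -.001 0 0 0 .01; 0 0 -.001 0 0 0 .01; 0 0 -.002 0 0 0 .01; 0 0 -.002 0 0 0 .01; 0 0 -.002 0 0 0 .01",
  "force": 110
}}

```text
time_s: 39.7
eef_pos: [0.3534, 0.2919, 0.101]
ee_rot: [2.141, 2.294, -0.019]
force: [-2.5, -5.6, 9.3]
width: 0.204
```

```bash
python3 - <<'E'
from h import *
st(); levrows([.9,.85,.8,.75,.7],np.array([0,.001,-.008]))
im=r.grab_frame("side"); crop(im,240,260,380,370,5.5,"s29.png")
E
```

```text
t 39.7 p [0.3534 0.2919 0.101 ] xaxis yaw 93.96 zax [-0.005 -0.011 -1.   ] F [-2.5 -5.6  9.3] w 0.0175 q [ 0.54  0.03  2.09 -0.01  1.03 -1.09]
0.9 [ 0.8 -0.2  3. ]
0.85 [-2.3 -0.2 -3.8]
0.8 [ -5.1  -0.3 -10.8]
0.75 [ -7.6  -0.3 -17.9]
0.7 [ -9.7  -0.3 -25.1]
```

View pics/s29.png

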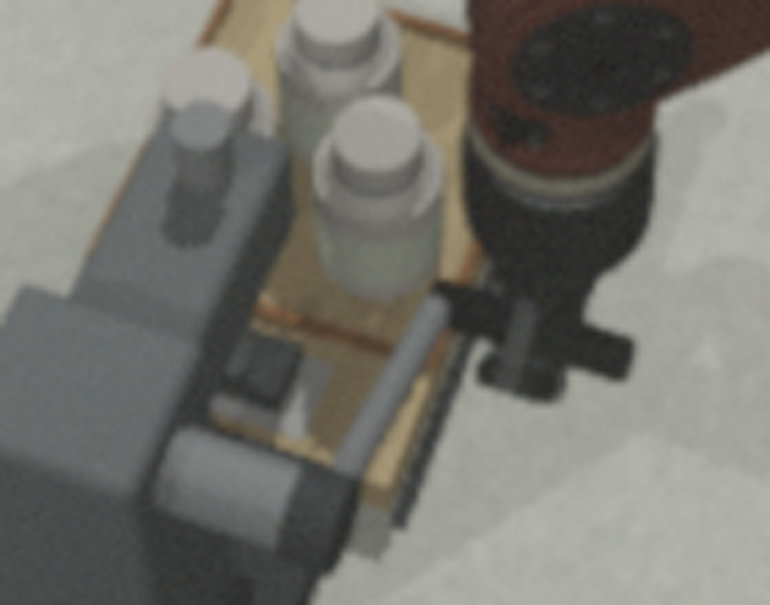

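{"op": "play_rows", "data": {
  "targets": "-.001 0 -.003 0 0 0 .01; -.003 0 -.007 0 0 0 .01; -.005 0 -.011 0 0 0 .01; -.0065 0 -.015 0 0 0 .01; -.008 0 -.019 0 0 0 .01"
}}

```text
time_s: 40.25
eef_pos: [0.3538, 0.2845, 0.121]
ee_rot: [2.141, 2.295, -0.018]
force: [-3.9, 1.2, 6.6]
width: 0.207
```

```bash
python3 - <<'E'
from h import *
st(); levrows([.75,.7,.65,.6,.55],np.array([0,.001,-.008]))
E
```

```text
t 40.25 p [0.3538 0.2845 0.121 ] xaxis yaw 93.98 zax [-0.006 -0.01  -1.   ] F [-3.9  1.2  6.6] w 0.0176 q [ 0.53 -0.01  2.09 -0.01  1.08 -1.11]
0.75 [-0. -0.  2.]
0.7 [-2.1 -0.1 -5.1]
0.65 [ -3.9  -0.1 -12.4]
0.6 [ -5.3  -0.2 -19.8]
0.55 [ -6.3  -0.2 -27.2]
```

{"op": "play_rows", "data": {
  "targets": "-.001 0 -.004 0 0 0 .01; -.0025 0 -.009 0 0 0 .01; -.004 0 -.014 0 0 0 .01; -.005 0 -.019 0 0 0 .01; -.006 0 -.024 0 0 0 .01"
}}

```text
time_s: 40.75
eef_pos: [0.3543, 0.2792, 0.1455]
ee_rot: [2.143, 2.295, -0.017]
force: [-1.8, 6.5, 0.2]
width: 0.198
```

```bash
python3 - <<'E'
from h import *
st(); levrows([.55,.5,.45,.4,.35,.3],np.array([0,.001,-.008]))
E
```

```text
t 40.75 p [0.3543 0.2792 0.1455] xaxis yaw 93.93 zax [-0.006 -0.009 -1.   ] F [-1.8  6.5  0.2] w 0.017 q [ 0.51 -0.06  2.08 -0.01  1.13 -1.12]
0.55 [-0.7 -0.2 -2.8]
0.5 [ -1.3  -0.2 -10.3]
0.45 [ -1.6  -0.3 -17.8]
0.4 [ -1.5  -0.3 -25.3]
0.35 [ -1.   -0.4 -32.7]
0.3 [ -0.1  -0.5 -40.2]
```

{"op": "play_rows", "data": {
  "targets": "0 0 -.004 0 0 0 .01; 0 0 -.009 0 0 0 .01; 0 0 -.014 0 0 0 .01; 0 0 -.019 0 0 0 .01; 0 0 -.024 0 0 0 .01"
}}

```text
time_s: 41.25
eef_pos: [0.3541, 0.2776, 0.1686]
ee_rot: [2.14, 2.295, -0.023]
force: [1.5, -2.5, -5.8]
width: 0.204
```

```bash
python3 - <<'E'
from h import *
st(); levrows([.45,.4,.35,.3,.25,.2,.15,.1],np.array([0,.001,-.008]))
im=r.grab_frame("side"); crop(im,180,200,430,390,3,"s30.png")
s=cal("side")
for t in (.2,.3,.4,.45,.5): print(t,proj(s,lev(t,.185,0)))
E
```

```text
t 41.25 p [0.3541 0.2776 0.1686] xaxis yaw 94.0 zax [-0.007 -0.013 -1.   ] F [ 1.5 -2.5 -5.8] w 0.0174 q [ 0.51 -0.09  2.06 -0.01  1.18 -1.12]
0.45 [0.2 0.2 5.3]
0.4 [ 0.3  0.1 -2.2]
0.35 [ 0.8  0.1 -9.7]
0.3 [  1.6   0.  -17.1]
0.25 [  2.8  -0.  -24.5]
0.2 [  4.4  -0.1 -31.9]
0.15 [  6.3  -0.2 -39.1]
0.1 [  8.6  -0.2 -46.2]
0.2 (np.float64(357.30928352096095), np.float64(297.9094909764299))
0.3 (np.float64(357.26225030505515), np.float64(300.5134538467402))
0.4 (np.float64(357.02820493274305), np.float64(303.6526633547196))
0.45 (np.float64(356.84365906659), np.float64(305.4100511043235))
0.5 (np.float64(356.6155235497334), np.float64(307.28580969096413))
```

View pics/s30.png

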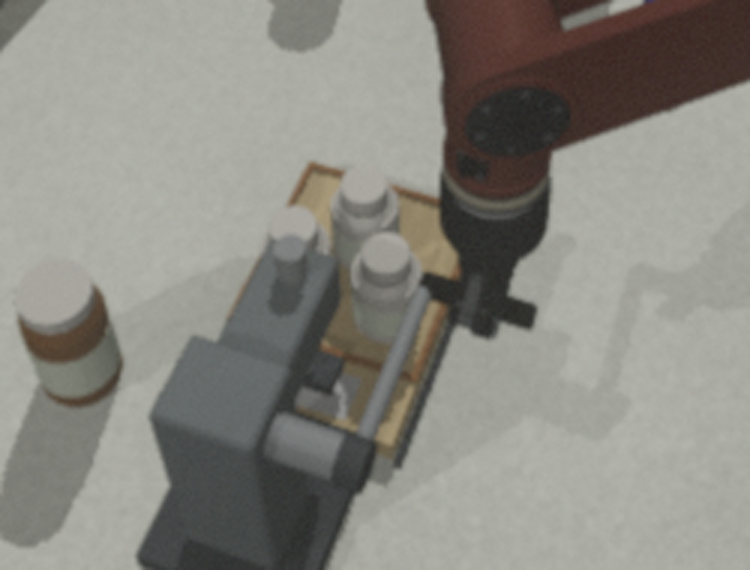

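{"op": "play_rows", "data": {
  "targets": "0 0 -.004 0 0 0 .01; .0005 0 -.009 0 0 0 .01; .001 0 -.014 0 0 0 .01; .0018 0 -.019 0 0 0 .01; .0028 0 -.0245 0 0 0 .01"
}}

```text
time_s: 41.8
eef_pos: [0.3539, 0.2797, 0.1942]
ee_rot: [2.137, 2.295, -0.027]
force: [-1.6, -9.5, 4.1]
width: 0.199
```

```bash
python3 - <<'E'
from h import *
st(); levrows([.25,.2,.15,.1,.05,0],np.array([0,.001,-.008]))
E
```

```text
t 41.8 p [0.3539 0.2797 0.1942] xaxis yaw 94.09 zax [-0.008 -0.016 -1.   ] F [-1.6 -9.5  4.1] w 0.017 q [ 0.52 -0.12  2.03 -0.01  1.24 -1.12]
0.25 [1.  0.2 1.1]
0.2 [ 2.6  0.2 -6.2]
0.15 [  4.5   0.1 -13.5]
0.1 [  6.8   0.  -20.6]
0.05 [  9.4  -0.  -27.6]
0 [ 12.4  -0.1 -34.5]
```

{"op": "play_rows", "data": {
  "targets": ".0017 0 -.004 0 0 0 .01; .003 0 -.008 0 0 0 .01; .0045 0 -.0125 0 0 0 .01; .006 0 -.017 0 0 0 .01; .0075 0 -.0205 0 0 0 .01"
}}

```text
time_s: 42.3
eef_pos: [0.3539, 0.2844, 0.2157]
ee_rot: [2.134, 2.29, -0.036]
force: [1.4, -13.1, 2.5]
width: 0.201
```

```bash
python3 - <<'E'
from h import *
st(); levrows([.1,.05,0],np.array([0,.001,-.008]))
im=r.grab_frame("side"); crop(im,180,200,430,390,3,"s31.png")
s=cal("side")
for t in (0,.05,.1,.2): print(t,proj(s,lev(t,.185,0)))
E
```

```text
t 42.3 p [0.3539 0.2844 0.2157] xaxis yaw 94.04 zax [-0.008 -0.024 -1.   ] F [  1.4 -13.1   2.5] w 0.0172 q [ 0.53 -0.13  2.   -0.02  1.29 -1.1 ]
0.1 [ 2.4 -0.2  0.9]
0.05 [ 5.  -0.2 -6.1]
0 [  8.   -0.3 -13. ]
0 (np.float64(356.81112258421035), np.float64(294.4737982177974))
0.05 (np.float64(357.0119449691772), np.float64(295.0982528128404))
0.1 (np.float64(357.16134608553983), np.float64(295.8824430477589))
0.2 (np.float64(357.30928352096095), np.float64(297.9094909764299))
```

View pics/s31.png

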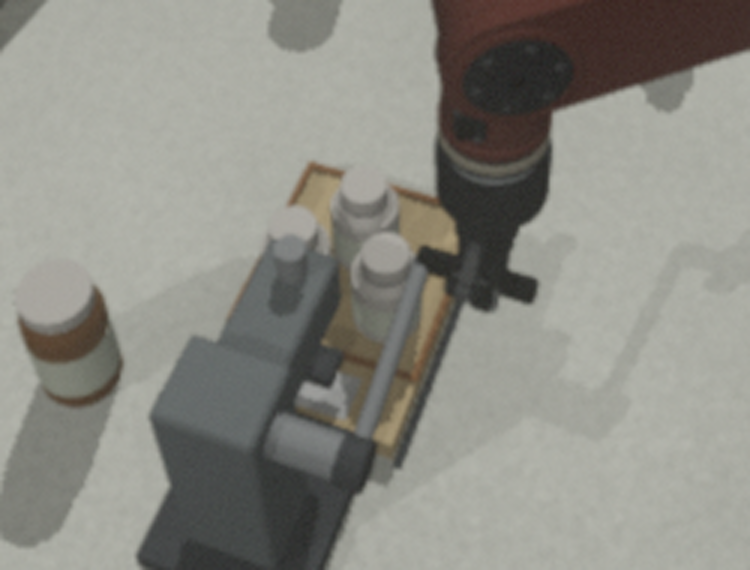

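{"op": "play_rows", "data": {
  "targets": ".001 0 -.003 0 0 0 .01; .0025 0 -.006 0 0 0 .01; .004 0 -.009 0 0 0 .01; .006 0 -.012 0 0 0 .01; .008 0 -.014 0 0 0 .01"
}}

```text
time_s: 42.85
eef_pos: [0.353, 0.2897, 0.2312]
ee_rot: [2.127, 2.29, -0.049]
force: [-2.4, -18.2, 5.9]
width: 0.198
```

{"op": "play_rows", "data": {
  "targets": "0 0 -.001 0 0 0 .01; 0 0 -.002 0 0 0 .01; 0 0 -.003 0 0 0 .01; 0 0 -.004 0 0 0 .01; 0 0 -.004 0 0 0 .01"
}}

```text
time_s: 43.35
eef_pos: [0.353, 0.2909, 0.2349]
ee_rot: [2.127, 2.292, -0.046]
force: [0.6, 3.4, -4.6]
width: 0.201
```

```bash
python3 - <<'E'
from h import *
st(); levrows([.1,.05,0],np.array([0,.001,-.008]))
im=r.grab_frame("side"); crop(im,180,200,430,390,3,"s32.png")
im=r.grab_frame("wrist"); cv2.imwrite("pics/w32.png",im[:,:,::-1])
E
```

```text
t 43.35 p [0.353  0.2909 0.2349] xaxis yaw 94.27 zax [-0.009 -0.031 -0.999] F [ 0.6  3.4 -4.6] w 0.0171 q [ 0.55 -0.14  1.97 -0.02  1.33 -1.09]
0.1 [-3.5  0.6 20.3]
0.05 [-1.   0.5 13.2]
0 [1.9 0.4 6.3]
```

View pics/s32.png

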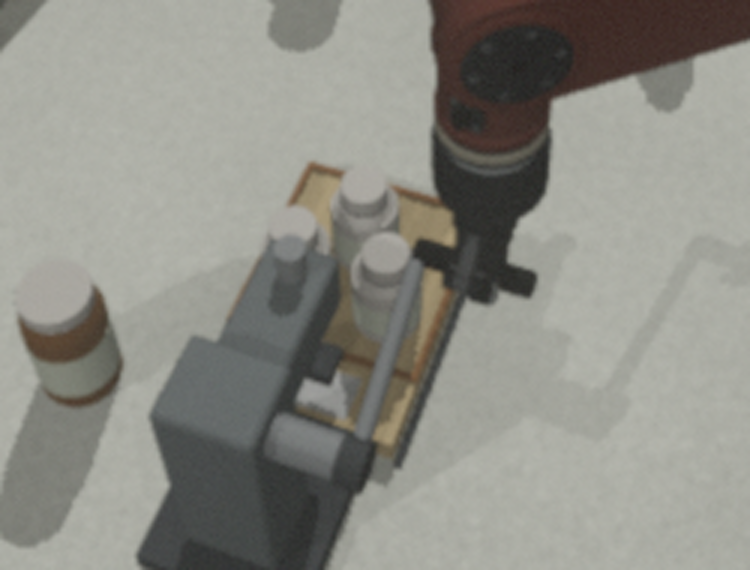

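View pics/w32.png

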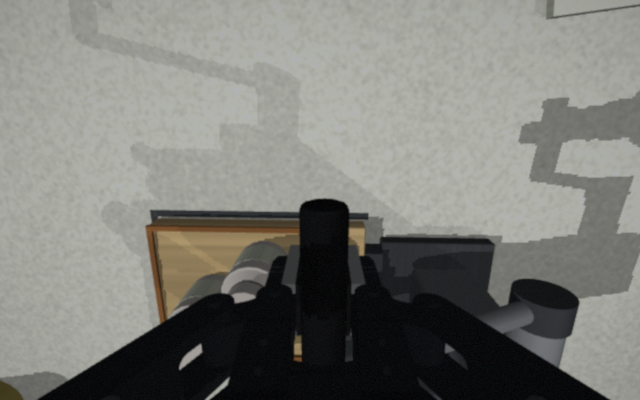

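{"op": "play_rows", "data": {
  "targets": "0 0 -.001 0 0 0 .01; 0 0 -.002 0 0 0 .01; 0 0 -.003 0 0 0 .01; 0 0 -.003 0 0 0 .01; 0 0 -.003 0 0 0 .01"
}}

```text
time_s: 43.95
eef_pos: [0.3528, 0.2919, 0.2371]
ee_rot: [2.129, 2.293, -0.044]
force: [2.8, 5.8, -10.3]
width: 0.202
```

```bash
python3 - <<'E'
from h import *
st()
im=r.grab_frame("side"); cv2.imwrite("pics/side33.png",im[:,:,::-1])
a=cv2.imread("pics/s24.png"); crop(im,180,200,430,390,3,"s33.png"); b=cv2.imread("pics/s33.png")
cv2.imwrite("pics/cmp.png",np.vstack([a[200:480,330:600],b[200:480,330:600]]))
E
```

```text
t 43.95 p [0.3528 0.2919 0.2371] xaxis yaw 94.27 zax [-0.01  -0.029 -1.   ] F [  2.8   5.8 -10.3] w 0.0172 q [ 0.55 -0.14  1.97 -0.02  1.33 -1.09]
```

View pics/cmp.png

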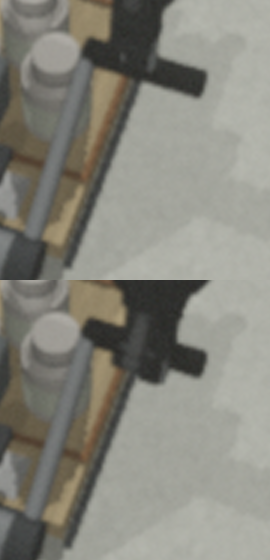

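{"op": "play_rows", "data": {
  "targets": "0 0 0.002 0 0 0 .02; 0 0 .002 0 0 0 .03; 0 0 .002 0 0 0 .05; 0 0 .002 0 0 0 .07; 0 0 .002 0 0 0 .0854",
  "force": 30
}}

```text
time_s: 44.5
eef_pos: [0.3529, 0.2918, 0.2355]
ee_rot: [2.129, 2.293, -0.043]
force: [0.7, -0.5, -0.0]
width: 0.851
```

{"op": "play_rows", "data": {
  "targets": "0 0 0 0 0 0 .0854; 0 0 -.005 0 0 0 .0854; 0 0 -.02 0 0 0 .0854; 0 0 -.05 0 0 0 .0854; 0 0 -.09 0 0 0 .0854"
}}

```text
time_s: 45.0
eef_pos: [0.3528, 0.2938, 0.3256]
ee_rot: [2.13, 2.293, -0.048]
force: [-0.2, 0.2, -0.7]
width: 0.997
```

```bash
python3 - <<'E'
from h import *
st(); plan2((.36,.05,.35),50,0)
E
```

```text
t 45.0 p [0.3528 0.2938 0.3256] xaxis yaw 94.24 zax [-0.012 -0.03  -0.999] F [-0.2  0.2 -0.7] w 0.0852 q [ 0.55 -0.19  1.85 -0.02  1.51 -1.09]
 shift mm [-244.3  -11.1  -17.1] turn [-0.15  1.92 44.23]
```

{"op": "play_rows", "data": {
  "targets": "-.02 0 -.01 0 0 4 .0854; -.06 0 -.02 0 0 10 .0854; -.1 0 -.02 0 0 17 .0854; -.15 0 -.02 0 0 24 .0854; -.2 0 -.02 0 0 30 .0854"
}}

```text
time_s: 45.5
eef_pos: [0.3679, 0.0938, 0.3534]
ee_rot: [2.646, 1.655, -0.037]
force: [1.1, -1.0, 0.3]
width: 0.998
```

{"op": "play_rows", "data": {
  "targets": "-.02 .02 0 0 0 4 .0854; -.04 .05 0 0 0 8 .0854; -.06 .09 0 0 0 10 .0854; -.07 .13 0 0 0 10 .0854; -.07 .16 0 0 0 10 .0854"
}}

```text
time_s: 46.0
eef_pos: [0.4827, -0.0416, 0.3581]
ee_rot: [2.778, 1.412, -0.032]
force: [0.6, 1.5, -0.3]
width: 1.0
```

```bash
python3 - <<'E'
from h import *
st()
im=r.grab_frame("top"); cv2.imwrite("pics/t40f.png",im[:,:,::-1]); crop(im,140,100,460,300,2.5,"t40.png")
im=r.grab_frame("side"); crop(im,180,120,430,390,2.2,"s40.png")
E
```

```text
t 46.0 p [ 0.4827 -0.0416  0.3581] xaxis yaw 53.88 zax [-0.007 -0.031 -0.999] F [ 0.6  1.5 -0.3] w 0.0854 q [-0.21 -0.16  1.77 -0.03  1.54 -1.15]
```

View pics/t40.png

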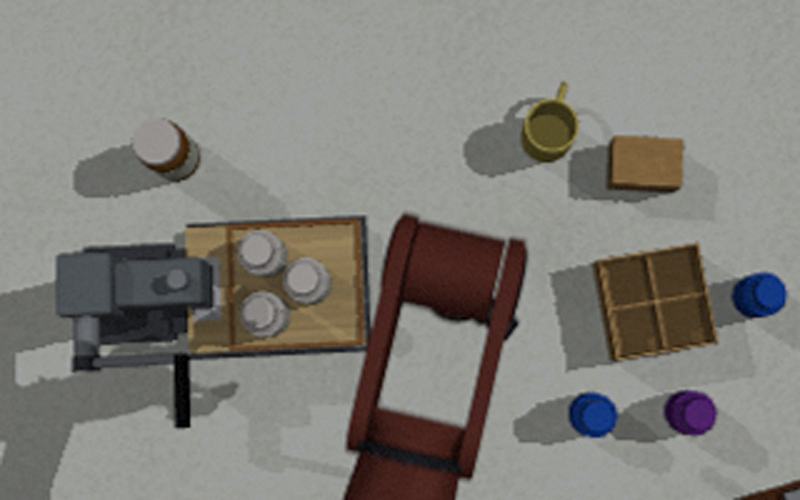

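View pics/s40.png

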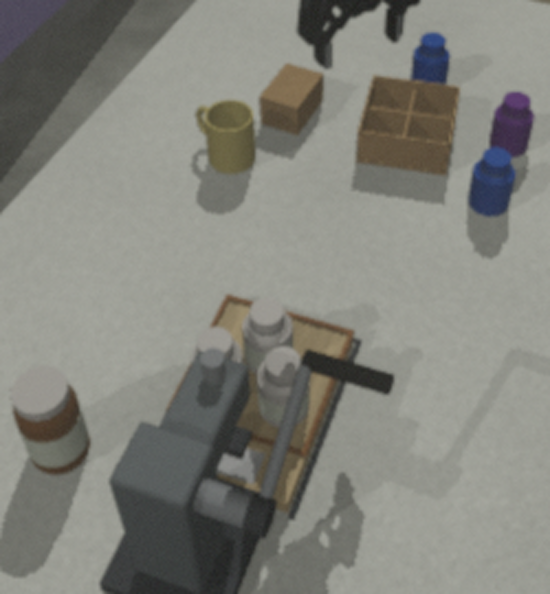

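```bash
python3 - <<'E'
from h import *
im=cv2.imread("pics/t40f.png"); crop(im[:,:,::-1],140,150,320,260,4.4,"t41.png")
a=cv2.imread("pics/t23.png");b=cv2.imread("pics/t41.png"); cv2.imwrite("pics/cmp2.png",np.vstack([a[120:430,60:660],b[120:430,60:660]])[:, :])
E
```

```text
(no output)
```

View pics/t41.png

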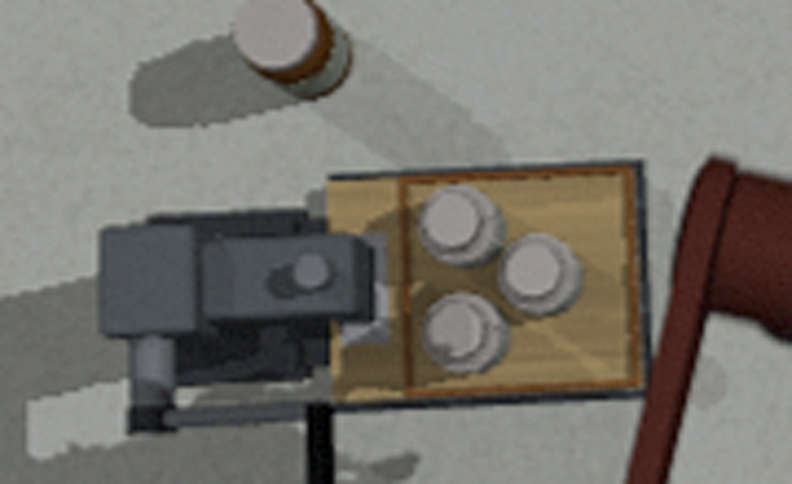

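Before and after the lever stroke, the board is in the same place: its corners stay at about (328,180) and (640,165), and all three caps are unmoved. I'm handing the job in.

```bash
python3 - <<'E'
from h import *
print(r.finish_job())
E
```

```text
the job is handed in; nothing more can be done
None
```

The job is done and handed in at about 46 s of the 210 s allowed.

**Bottles:** Three bottles were in the carton. I lifted each one out by its cap and stood it upright inside the board's lip. The last top and side pictures show all three still standing there.

**Board:** I slid the loaded board along the table from behind until it met the stop bar, where the push force rose to about 10 N and motion stopped. I measured it before the lever stroke: within about 0.5 mm of the outline at the rear edge and 0.1° of square. After the stroke I only compared the top pictures, and the board looked unmoved. No knock to the board showed up in any picture.

**Lever:** I pulled the lever down until it hit its stop, with the force rising to about 28 N. The side picture put the lever angle at about 0.9 rad. I then eased it up at about 0.3–0.4 rad/s, held in the gripper all the way, and let go only once it was at rest. The handle ended where it started in the side picture.

**Slip during the stroke:** The handle slid roughly 9 mm in the fingers near the bottom, so I raised the grip from 60 to 110 N before bringing it back. I judged the lever's angle and speed from the pictures and the tool's motion, since there was no direct reading.

**Surroundings:** The mug, cardboard box, amber jar and the blue and purple look-alikes appear where they were.

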